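# Empty the vial crimper's catch tray, then hold its optical flap at the balance point

### The arm

A 7-joint arm with a two-finger parallel gripper is mounted at the origin on a cart in front of the work surface, level with it; the furniture and walls round the work are solid. World frame = base frame: x ahead of the robot, y to its left, z up, the work surface at z = 0. Lengths are in mm, angles in rad, forces in N, time in s.
With the tool pointing down it reaches from about 400 to 875 mm from the base axis. Payload 4.4 kg.
Tool frame: the origin (TCP) lies on the centre line of the jaws, within the pads' length; the fingertips stand 25 mm ahead of it and the grasp point (between the pads) lies 6 mm ahead of it; z points along the fingers, x is the direction in which the jaws open and shut, and the axes are right-handed (so a half turn about z gives the same grasp; the last joint's range is limited). The gripper opens to 85 mm and grips with 20 to 120 N. Pads are 22 mm wide; open, the fingers measure 114 mm over their backs; the gripper's body (76 mm by 85 mm) begins 54 mm behind the grasp point. The pads swing forward as they close: fully open they stand 13 mm farther back than shut.
Start: joints at [-1.414, 0.628, 0.038, 1.517, -0.027, 0.996, -0.02], TCP at [143.6, 633.953, 256.313] pointing down, gripper open.
Joint ranges: [-3.06, 3.06], [-0.37, 2.12], [-1.25, 1.32], [0.18, 2.47], [-1.1, 4.24], [0.23, 1.98], [-2.94, 2.94]. Speed limits (rad/s): [2.57, 2.57, 3.14, 3.14, 3.14, 3.14, 3.14].

### API

Orientations are given as [roll, pitch, yaw] about the fixed x, y, z axes, in that order (R = Rz(yaw) Ry(pitch) Rx(roll)).
In Python, from cell import ctrl, cams gives the robot as it stands. The module is installed in compiled form; this text tells all that it offers.
- The arm moves only by the tool step_arm, never from a script. Its arguments are lists of equal length, an entry for each row: "linear": the shift along the tool's x, y, z in mm, a list of three; "yaw": the turn about the tool's z in rad; "gripper": the opening, from -1 (shut) to 1 (fully open). A call has 1 to 8 rows; each row is the pose to reach, as a shift and turn from the pose commanded when the call began, along the tool's axes at that moment; what a row does not reach only later rows make up. A row lasts 1/12 s, in which the tool goes at most 41.7 mm and 7.16 degrees, less where a joint would pass 70% of its speed; a pose out of reach is approached as far as the arm can. A call with a gripper value outside its range is refused whole. The fingers move at their own pace and stop on an object; the grip force is fixed at half the most. Time passes only in rows, so rows that repeat a pose let the fingers close. It gives the time, the measured TCP pose, the force and the opening at its end, in the units of the state.
- ctrl.read_state(): the state, without advancing time (a new reading comes with each control period).
- cams.get_image(name): name is "side" or "top"; returns a dict with "frame" (480x640x3 uint8, red, green, blue), "depth" (480x640 float32, mm along the optical axis (not along the pixel's ray), 0 where there is no reading), "intrinsics" (3x3 intrinsics, pixels), "cam_to_world" (4x4, takes a point from camera to world coordinates). Camera axes: x right, y down, z forward; pixel columns grow to the right and rows downward; lengths in mm; the calibration is good to about 2 mm. A picture is of the moment at which its call begins.
- ctrl.finish_job(): hands the job in, once; it reports no verdict.
Trained networks look in the newest picture that a camera, given by its name, has taken for a name from the list of things; names that differ only in an ending like _2 or _b are one class to them, and where a whole thing is asked for, a point or a joint stands for the part that bears it (a point fixed in the world has none). Each returns a list of dicts, best first, with "conf" (0 to 1); they miss things now and then, are a little off and sometimes report something else, mostly with a low value. They report only what shows in the picture. A call takes as long as a camera call.
- cams.regions_of(camera, name): "pixels" (480x640 bool, what is visible of it) and "pixel" ([column, row] in pixels, amid what is visible of it).
The state is a dict: "clock": time; "qpos": joint angles; "qd": joint speeds; "tau": joint torques, N m; "eef_pos": TCP position; "tool_rot": TCP orientation; "force": force on the tool from outside, world axes, zero at the start; "torque": the same for the moment, N m; "width": finger opening in mm.
Only numpy, scipy, OpenCV 4.12 (cv2) and the standard library are available. Lean on these libraries where they do the work, as an engineer would, in place of code of your own. Each camera call takes 0.05 s, during which the arm holds its last target.

### The job

The optical flap's stay on the vial crimper is to be adjusted. First clear the catch tray: take the two finished vials out and stand them upright in the steel tray, so that the flap cannot fall on them. Then grip the flap's yellow handle bar, swing the flap up without jerking it or tipping it over to the front, and finish still gripping the bar, holding the flap still at its over-centre balance point, exactly upright, where it would fall neither way; leave the jar, the pot and the beaker where they are.

Things in the scene. Friction and masses are not known exactly. Their poses are not given: they have to be found in the camera images.
- crimper: vial crimper, fixed: white housing 100 (x) x 160 (y) x 60 mm high, plus a shallow steel catch tray in front of it. Origin at the centre of the housing's underside on the worktop; x points to the back, y to its left, z up. The catch tray lies at x = -150 to -50 mm, y = +-80 mm; floor 4 mm above the worktop, walls 3 mm thick and 14 mm high. Roof at z = 60 mm
- flap_hinge (a point): middle of the flap's hinge axis, on the crimper at x = -42, y = 0, z = 67 mm; the axis runs along the crimper's y. The axes are the crimper's
- flap (a joint): angle of the amber flap in its aluminium frame (94 mm from the hinge to the frame's edge, 106 mm wide), rad: 0 = lying back on the roof with its handle out behind the housing (the start), 1.571 = upright, the balance point; larger = tipped to the front over the catch tray, stop at 3.45. Hardly any friction (about 0.002 N m): left alone anywhere but at the balance point, it falls to one side. Mass about 0.25 kg, spread evenly about the plane through hinge and handle bar
- flap_handle (a point): middle of the flap's handle bar: a round yellow bar 12 mm in diameter, 94 mm long, parallel to the hinge axis and 140 mm from it, carried by two 7 mm arms at its ends (77 mm free between them); 46 mm free between the bar's centre line and the edge of the flap's 7 mm thick frame, 43 mm to the housing's back at the start. The bar is one with the flap. The axes turn with the flap: x from the hinge to the bar, y along the bar
- vial_a_center (a point): centre of one of the two finished vials: capped, clear, 22 mm in diameter, 62 mm tall, 27 g, standing in the catch tray; this point is 31 mm above its underside, z up through its cap
- vial_b_center (a point): centre of the other vial (the same kind, also in the catch tray), 31 mm above its underside
- steel_tray: loose shallow stainless tray on the worktop at the robot's right, 121 (its x) x 225 (its y) x 15 mm high, empty, 0.35 kg; inside 114 x 218 mm; origin at the centre of its bottom, floor 1 mm above the origin, z up
- jar_center (a point): bystander: white jar with a red cap, 45 mm in diameter, 78 mm tall; its centre
- pot_center (a point): bystander: low white pot, 41 mm in diameter, 42 mm tall; its centre
- beaker_center (a point): bystander: clear beaker, 54 mm in diameter, 70 mm tall; its centre

How it is judged:
By the outcome, as a careful person would: the job done as asked, in the order asked, and still so for the second after the job is handed in, while the arm keeps its last pose, push and grip.
It also fails if it takes over 72 s, if anything falls off the work surface, if the arm or the gripper's body presses on something with over 40 N, if the wrist force passes 120 N, or if a joint passes its speed limit or range.

## Working session

There is one attempt and no reset: what is moved stays moved. The work goes in short steps, Python scripts to look and compute and a tool call to move; the robot and the scene stay as the last step left them, time stands still between calls to the robot, and variables do not carry over. Pictures are saved under pics/ and viewed, and the job is handed in when it is done.

Besides the shell and the picture viewer there is one more tool, called after "Request:" as name(argument=value, ...), one argument or row to a line, values as JSON. step_arm: Moves the arm, as the interface text tells. Its arguments: {"type":"object","properties":{"linear":{"type":"array"},"yaw":{"type":"array"},"gripper":{"type":"array"}},"required":["linear","yaw","gripper"]}

```bash
mkdir -p pics
cat > h.py <<'E'
import numpy as np,cv2
from cell import ctrl,cams
np.set_printoptions(precision=3,suppress=True)
def shot(n,fn):
    d=cams.get_image(n); cv2.imwrite('pics/'+fn,d['frame'][:,:,::-1].copy()); return d
def pts(d,mask):
    K=d['intrinsics'];T=d['cam_to_world'];v,u=np.nonzero(mask&(d['depth']>0));z=d['depth'][v,u]
    P=np.stack([(u-K[0,2])*z/K[0,0],(v-K[1,2])*z/K[1,1],z,np.ones_like(z)])
    return (T@P)[:3].T,u,v
E
python3 - <<'E'
from h import *
s=ctrl.read_state()
for k in s: print(k,np.array(s[k]))
for n in ['side','top']:
    d=shot(n,n+'0.png'); print(n,d['intrinsics'].tolist());print(d['cam_to_world'])
    for o in ['crimper','flap','flap_handle','vial_a_center','steel_tray','jar_center','pot_center','beaker_center']:
        for r in cams.regions_of(n,o)[:3]:
            P,u,v=pts(d,r['pixels'])
            if len(P): print(n,o,round(r['conf'],2),r['pixel'],len(P),'med',np.median(P,0),'lo',np.percentile(P,3,axis=0),'hi',np.percentile(P,97,axis=0))
E
```

```text
clock 0.0
qpos [-1.414  0.629  0.038  1.518 -0.027  0.996 -0.02 ]
qd [ 0.001 -0.001  0.001 -0.002  0.001  0.001 -0.   ]
tau [ -0.    -56.339   1.226 -19.345   0.011   0.011  -0.   ]
eef_pos [143.466 633.406 255.409]
tool_rot [3.142 0.002 1.348]
force [-0.094  0.238 -0.373]
torque [-0.003 -0.03  -0.029]
width 85.31407967189217
side [[609.0936095323922, 0.0, 320.3525539584737], [0.0, 609.0936095323922, 233.803977736739], [0.0, 0.0, 1.0]]
[[   0.866   -0.289    0.407   95.25 ]
 [  -0.499   -0.516    0.696 -729.615]
 [   0.009   -0.806   -0.592  790.611]
 [   0.       0.       0.       1.   ]]
side crimper 0.86 [273.9, 252.8] 6419 med [499.081 140.077  39.063] lo [393.882  79.199   0.36 ] hi [628.107 250.789  71.2  ]
side flap 0.77 [295.5, 227.0] 1815 med [550.617 157.192  68.365] lo [494.567 105.226  63.749] hi [636.066 210.104  72.109]
side flap_handle 0.57 [294.3, 230.1] 1906 med [549.7   156.109  68.274] lo [494.297 105.266  60.656] hi [637.111 211.848  72.082]
side vial_a_center 0.62 [229.0, 242.8] 292 med [437.733 219.2    41.334] lo [429.97  214.084   4.984] hi [449.193 231.503  6
[... 1375 characters left out ...]
 [496.751 110.765  64.215] hi [637.254 212.067  73.132]
top steel_tray 0.86 [453.7, 278.2] 6169 med [ 520.095 -160.47     0.617] lo [ 459.443 -265.356   -3.817] hi [581.153 -54.057  13.908]
top jar_center 0.73 [413.0, 199.5] 455 med [681.71  -63.504  74.551] lo [666.177 -83.923  17.071] hi [701.584 -46.139  80.475]
top jar_center 0.48 [266.9, 316.3] 114 med [442.338 226.693  63.52 ] lo [432.563 217.507  21.142] hi [452.089 236.881  67.206]
top pot_center 0.92 [175.0, 254.5] 347 med [568.407 419.35   39.941] lo [551.665 405.162   8.968] hi [586.379 439.487  44.493]
top beaker_center 0.59 [368.1, 172.5] 661 med [750.126  28.146  20.118] lo [718.22    6.212  -2.512] hi [767.233  53.346  70.52 ]
```

View pics/side0.png

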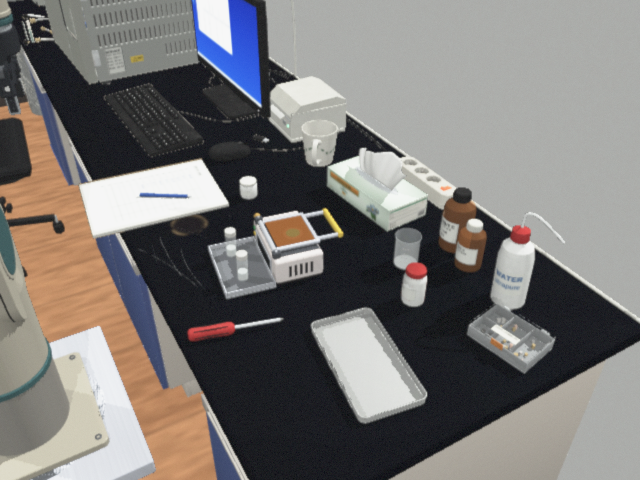

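View pics/top0.png

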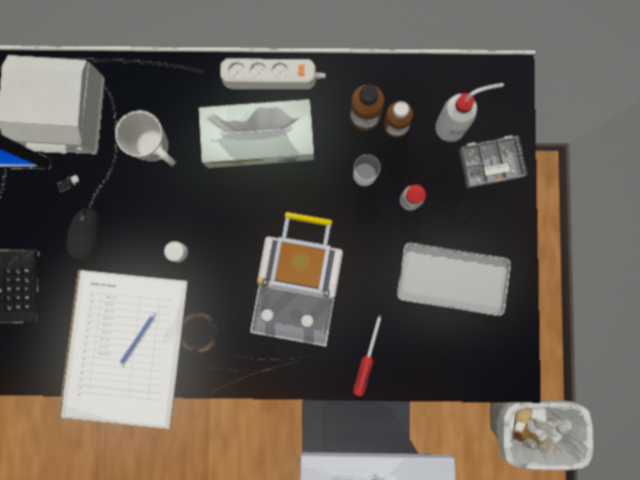

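Both views show the crimper with the catch tray to the front and the yellow bar at the back (top view, about (285,215) to (331,221)). The vials stand at top view (267,315) and (307,321), and the empty steel tray is at (454,278). Next I'll measure these precisely.

Run:
```python
from h import *
for n in ['top','side']:
    d=cams.get_image(n); f=d['frame'].astype(int)
    hsv=cv2.cvtColor(d['frame'],cv2.COLOR_RGB2HSV)
    m=(hsv[...,0]>22)&(hsv[...,0]<34)&(hsv[...,1]>150)&(hsv[...,2]>90)
    P,u,v=pts(d,m); k=(P[:,2]>50)&(P[:,2]<90)&(abs(P[:,0]-630)<60); Q=P[k]
    c=Q.mean(0); U,S,V=np.linalg.svd(Q[:,:2]-c[:2]); t=(Q[:,:2]-c[:2])@V[0]
    print(n,'bar',len(Q),c,np.median(Q,0),'dir',V[0],np.arctan2(V[0][1],V[0][0]),'len',np.percentile(t,[1,99]),'z',np.percentile(Q[:,2],[5,95]), 'midends',c[:2]+V[0]*np.percentile(t,[1,99]).mean())
    # rectangle of crimper white roof, tray
    for o in ['steel_tray','crimper','flap']:
        for r in cams.regions_of(n,o)[:1]:
            P,u,v=pts(d,r['pixels']); 
            if o=='flap': P=P[(P[:,2]>62)&(P[:,2]<76)]
            if o=='steel_tray': P=P[(P[:,2]>-8)&(P[:,2]<25)]
            R=cv2.minAreaRect(P[:,:2].astype(np.float32)); print(n,o,r['conf'],R)
    for o in ['vial_a_center','jar_center','pot_center','beaker_center']:
        for r in cams.regions_of(n,o): 
            P,u,v=pts(d,r['pixels'])
            if len(P)>20: print(n,o,round(r['conf'],2),np.array(r['pixel']),len(P),np.median(P,0))
    # caps: points z 58..72 in tray area
    P,u,v=pts(d,np.ones((480,640),bool)); k=(P[:,2]>58)&(P[:,2]<72)&(P[:,0]>390)&(P[:,0]<470)&(P[:,1]>100)&(P[:,1]<260)
    Q=P[k]
    for s in (Q[:,1]>185,Q[:,1]<=185):
        q=Q[s]; 
        if len(q):print(n,'cap',len(q),q.mean(0),(q.min(0)+q.max(0))/2,q.max(0)-q.min(0))
    x0,y0=(230,190) if n=='top' else (190,190)
    cv2.imwrite(f'pics/{n}z.png',cv2.resize(d['frame'][y0:y0+180,x0:x0+200][:,:,::-1],None,fx=3.3,fy=3.3,interpolation=2))
```

```text
top bar 254 [635.692 147.603  70.614] [635.378 147.414  70.762] dir [0.16  0.987] 1.4100478977481883 len [-45.429  45.283] z [65.692 74.355] midends [635.68  147.532]
top steel_tray 0.79 ((520.7708129882812, -160.31808471679688), (229.95333862304688, 123.652099609375), 81.97848510742188)
top flap 0.91 ((567.6552734375, 159.16326904296875), (106.00373840332031, 151.129638671875), 80.54686737060547)
top vial_a_center 0.63 [265.8 316.7] 105 [443.045 227.058  63.109]
top jar_center 0.74 [412.2 198. ] 501 [683.683 -63.19   73.938]
top pot_center 0.78 [173.9 251.8] 377 [569.597 419.999  39.329]
top pot_center 0.28 [300.3 261.2] 2934 [549.117 162.     68.418]
top beaker_center 0.87 [366.9 169.5] 727 [749.701  27.531  15.854]
top cap 100 [442.485 227.504  63.749] [442.196 227.762  63.249] [19.91  22.321  9.036]
top cap 101 [432.226 147.021  63.935] [432.267 146.871  62.957] [21.948 20.137  9.528]<stdin>:7: RuntimeWarning: Mean of empty slice.
  ret = um.true_divide(
  return _methods._mean(a, axis=axis, dtype=dtype,
Traceback (most recent call last):
IndexError: index -1 is out of bounds for axis 0 with size 0
```

View pics/topz.png

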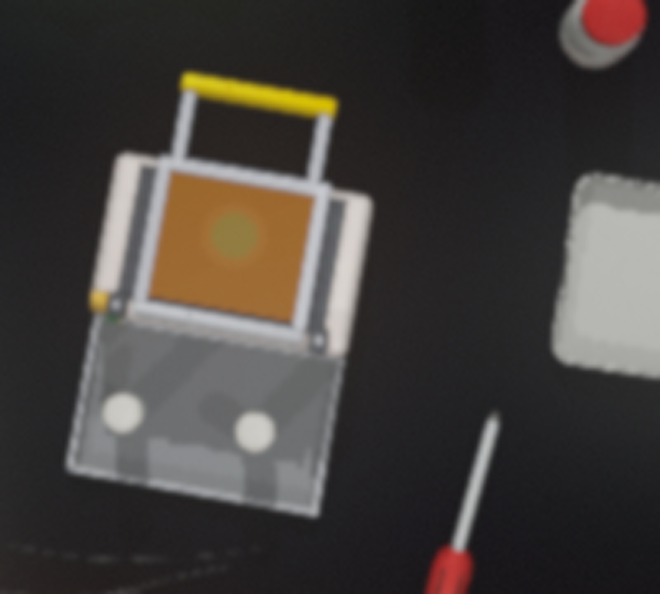

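```bash
cat >> h.py <<'E'
def go(*targets):
    s=ctrl.read_state(); p=np.array(s['eef_pos']); w=s['tool_rot'][2]
    X=np.array([np.cos(w),np.sin(w),0]);Y=np.array([np.sin(w),-np.cos(w),0]);Z=np.array([0,0,-1.])
    print('t',s['clock'],'p',p,'rot',np.array(s['tool_rot']),'w',s['width'],'F',np.array(s['force']),'q',np.array(s['qpos']))
    for t in targets:
        d=np.array(t[:3])-p; dy=-(((t[3]-w)+np.pi)%(2*np.pi)-np.pi)
        print(t,'->',np.array([d@X,d@Y,d@Z]),'yaw',dy)
E
python3 - <<'E'
from h import *
n='side';d=cams.get_image(n)
hsv=cv2.cvtColor(d['frame'],cv2.COLOR_RGB2HSV)
P,u,v=pts(d,(hsv[...,0]>15)&(hsv[...,0]<38)&(hsv[...,1]>110)&(hsv[...,2]>80)); k=(P[:,2]>45)&(P[:,2]<95)&(abs(P[:,0]-630)<60); Q=P[k]
print(len(Q),Q.mean(0),Q.min(0),Q.max(0))
P,u,v=pts(d,np.ones((480,640),bool)); k=(P[:,2]>58)&(P[:,2]<72)&(P[:,0]>390)&(P[:,0]<470)&(P[:,1]>100)&(P[:,1]<260);Q=P[k]
for s in (Q[:,1]>185,Q[:,1]<=185): print('cap',s.sum(),Q[s].mean(0),(Q[s].min(0)+Q[s].max(0))/2)
go((442.4,227.6,150,1.41),(442.4,227.6,46,1.41))
E
```

```text
177 [632.981 141.278  69.6  ] [623.263  97.418  60.019] [645.309 191.985  75.39 ]
cap 80 [440.854 224.177  62.814] [441.202 226.274  62.25 ]
cap 93 [430.047 142.622  63.386] [431.744 144.653  62.684]
t 1.4 p [143.613 633.949 256.32 ] rot [-3.142 -0.     1.348] w 85.51800800551023 F [-0.115  0.317  0.605] q [-1.414  0.628  0.038  1.517 -0.027  0.996 -0.02 ]
(442.4, 227.6, 150, 1.41) -> [-330.26   381.211  106.32 ] yaw -0.062069856390078115
(442.4, 227.6, 46, 1.41) -> [-330.26   381.211  210.32 ] yaw -0.062069856390078115
```

Request:
step_arm(
  linear=[
    [-330, 381, 60],
    [-330, 381, 60],
    [-330, 381, 60],
    [-330, 381, 60],
    [-330, 381, 60],
    [-330, 381, 60],
    [-330, 381, 60],
    [-330, 381, 60],
  ],
  yaw=[-0.062, -0.062, -0.062, -0.062, -0.062, -0.062, -0.062, -0.062],
  gripper=[0.2, 0.2, 0.2, 0.2, 0.2, 0.2, 0.2, 0.2],
)

```text
clock: 2.07
eef_pos: [340.7, 365.8, 217.0]
tool_rot: [3.141, -0.001, 1.41]
force: [0.6, 0.4, -0.3]
width: 51.6
```

Run:
```python
from h import *
go((442,227,120,1.41),(442,227,46,1.41))
```

```text
t 2.0667 p [340.655 365.769 217.01 ] rot [ 3.141 -0.001  1.41 ] w 51.606390298754775 F [ 0.593  0.375 -0.292] q [-0.887  0.47   0.015  1.974 -0.01   0.697  0.544]
(442, 227, 120, 1.41) -> [-120.793  122.215   97.01 ] yaw 0.00033156709695880693
(442, 227, 46, 1.41) -> [-120.793  122.215  171.01 ] yaw 0.00033156709695880693
```

Request:
step_arm(
  linear=[
    [-120.8, 122.2, 97],
    [-120.8, 122.2, 97],
    [-120.8, 122.2, 97],
    [-120.8, 122.2, 97],
    [-120.8, 122.2, 97],
    [-120.8, 122.2, 97],
    [-120.8, 122.2, 97],
    [-120.8, 122.2, 97],
  ],
  yaw=[0, 0, 0, 0, 0, 0, 0, 0],
  gripper=[0.2, 0.2, 0.2, 0.2, 0.2, 0.2, 0.2, 0.2],
)

```text
clock: 2.73
eef_pos: [440.9, 229.3, 120.1]
tool_rot: [-3.141, -0.001, 1.41]
force: [-0.6, -0.4, 0.0]
width: 51.3
```

Run:
```python
from h import *
go((442,227,120,1.41),(442,227,46,1.41))
d=shot('side','s1.png')
cv2.imwrite('pics/s1z.png',cv2.resize(d['frame'][130:330,130:370][:,:,::-1],None,fx=3,fy=3))
```

```text
t 2.7333 p [440.924 229.288 120.107] rot [-3.141 -0.001  1.41 ] w 51.251648321345876 F [-0.565 -0.352  0.016] q [-0.527  0.628 -0.012  2.06   0.015  0.453  0.86 ]
(442, 227, 120, 1.41) -> [-2.087  1.428  0.107] yaw 0.00023213206767547234
(442, 227, 46, 1.41) -> [-2.087  1.428 74.107] yaw 0.00023213206767547234
```

View pics/s1z.png

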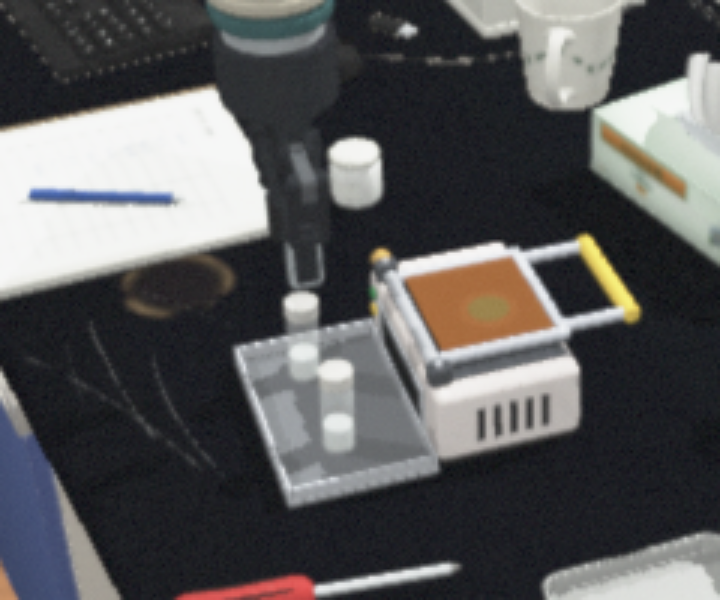

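The gripper is above vial A, and the jaw is aligned with it in the side view, at about (302,270) in the zoom. I'll descend and close.

Request:
step_arm(
  linear=[
    [0, 0, 25],
    [0, 0, 50],
    [0, 0, 68],
    [0, 0, 74],
    [0, 0, 74],
    [0, 0, 74],
    [0, 0, 74],
    [0, 0, 74],
  ],
  yaw=[0, 0, 0, 0, 0, 0, 0, 0],
  gripper=[0.2, 0.2, 0.2, 0.2, -0.2, -0.6, -0.8, -0.8],
)

```text
clock: 3.45
eef_pos: [441.6, 229.2, 47.1]
tool_rot: [3.14, -0.002, 1.41]
force: [0.6, 0.6, -0.6]
width: 20.5
```

Request:
step_arm(
  linear=[
    [0, 0, 0],
    [0, 0, 0],
    [0, 0, -15],
    [0, 0, -45],
    [0, 0, -80],
    [0, 0, -80],
  ],
  yaw=[0, 0, 0, 0, 0, 0],
  gripper=[-0.8, -0.8, -0.8, -0.8, -0.8, -0.8],
)

```text
clock: 3.95
eef_pos: [443.9, 229.9, 130.9]
tool_rot: [3.134, -0.006, 1.41]
force: [0.6, 1.2, -1.0]
width: 20.3
```

Run:
```python
from h import *
go((500,-110,160,1.41))
d=shot('side','s2.png')
cv2.imwrite('pics/s2z.png',cv2.resize(d['frame'][130:330,130:370][:,:,::-1],None,fx=3,fy=3))
```

```text
t 3.95 p [443.904 229.882 130.941] rot [ 3.134 -0.006  1.41 ] w 20.341921450492862 F [ 0.633  1.17  -0.964] q [-0.526  0.609 -0.013  2.053  0.016  0.471  0.859]
(500, -110, 160, 1.41) -> [-326.466  109.939  -29.059] yaw -0.0004584934523856887
```

View pics/s2z.png

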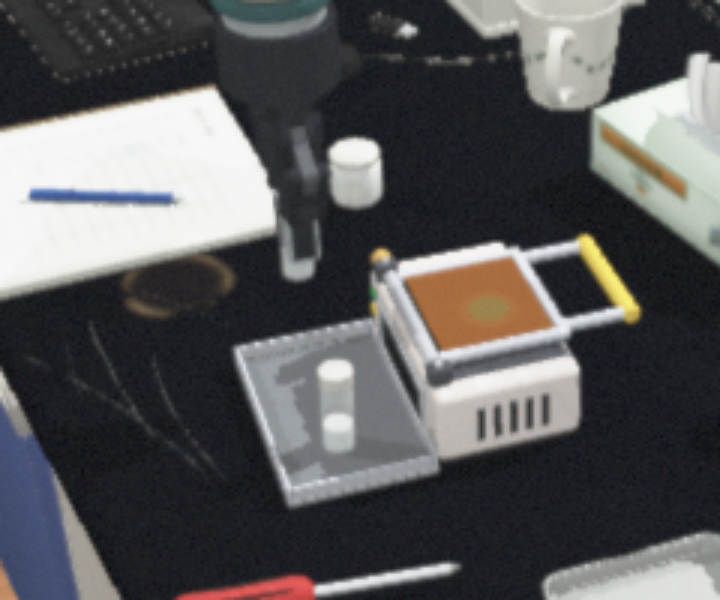

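Request:
step_arm(
  linear=[
    [-40, 10, -30],
    [-80, 23, -30],
    [-120, 35, -30],
    [-160, 47, -30],
    [-200, 59, -30],
    [-240, 71, -30],
    [-280, 83, -30],
    [-318, 96, -30],
  ],
  yaw=[0, 0, 0, 0, 0, 0, 0, 0],
  gripper=[-0.8, -0.8, -0.8, -0.8, -0.8, -0.8, -0.8, -0.8],
)

```text
clock: 4.67
eef_pos: [482.7, -95.8, 155.1]
tool_rot: [-3.14, -0.0, 1.41]
force: [1.1, 0.3, -0.9]
width: 20.1
```

Run:
```python
from h import *
go((514,-205,80,1.41),(514,-205,46,1.41))
```

```text
t 4.6667 p [482.665 -95.763 155.113] rot [-3.14 -0.    1.41] w 20.13337358680794 F [ 1.069  0.329 -0.852] q [ 0.198  0.563 -0.086  2.046  0.089  0.539  1.459]
(514, -205, 80, 1.41) -> [-102.802   48.439   75.113] yaw -0.00018434777106257627
(514, -205, 46, 1.41) -> [-102.802   48.439  109.113] yaw -0.00018434777106257627
```

Request:
step_arm(
  linear=[
    [-30, 12, 10],
    [-65, 30, 30],
    [-90, 43, 60],
    [-103, 48.5, 85],
    [-103, 48.5, 92],
    [-103, 48.5, 92],
  ],
  yaw=[0, 0, 0, 0, 0, 0],
  gripper=[-0.8, -0.8, -0.8, -0.8, -0.8, -0.8],
)

```text
clock: 5.17
eef_pos: [512.5, -203.1, 60.9]
tool_rot: [-3.135, -0.001, 1.408]
force: [-0.6, 0.1, -0.5]
width: 20.3
```

Run:
```python
from h import *
go((514,-205,45,1.41))
d=shot('side','s3.png');d=shot('top','t3.png')
```

```text
t 5.1667 p [ 512.486 -203.051   60.897] rot [-3.135 -0.001  1.408] w 20.34030021406133 F [-0.608  0.111 -0.503] q [ 0.378  0.781 -0.08   1.93   0.132  0.442  1.61 ]
(514, -205, 45, 1.41) -> [-1.677  1.81  15.897] yaw -0.0019784825841187015
```

View pics/s3.png

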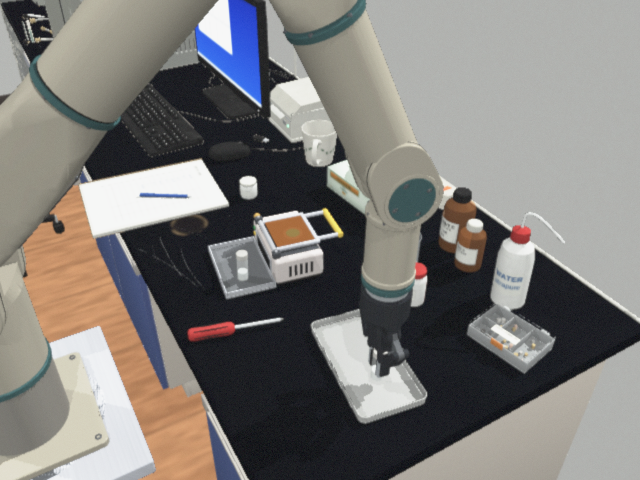

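The gripper hangs over the inside of the tray near (385,365), with the vial held. I'll lower it slowly.

Request:
step_arm(
  linear=[
    [0, 0, 8],
    [0, 0, 13],
    [0, 0, 15],
    [0, 0, 15.5],
    [0, 0, 16],
    [0, 0, 16],
    [0, 0, 16],
  ],
  yaw=[0, 0, 0, 0, 0, 0, 0],
  gripper=[-0.8, -0.8, -0.8, -0.8, -0.8, -0.8, -0.8],
)

```text
clock: 5.85
eef_pos: [515.3, -203.1, 48.1]
tool_rot: [3.141, 0.0, 1.41]
force: [0.6, 0.0, 0.8]
width: 20.2
```

Request:
step_arm(
  linear=[
    [0, 0, 1],
    [0, 0, 1.5],
    [0, 0, 1.5],
    [0, 0, 1.5],
  ],
  yaw=[0, 0, 0, 0],
  gripper=[-0.8, -0.8, -0.8, -0.8],
)

```text
clock: 6.18
eef_pos: [515.0, -203.2, 46.4]
tool_rot: [-3.141, -0.0, 1.41]
force: [0.4, -0.1, -0.7]
width: 20.1
```

Run:
```python
from h import *
go((514,-205,45,1.41))
d=shot('side','s4.png')
cv2.imwrite('pics/s4z.png',cv2.resize(d['frame'][300:430,300:460][:,:,::-1],None,fx=4,fy=4,interpolation=2))
go((514,-205,45,1.41))
```

```text
t 6.1833 p [ 515.023 -203.195   46.358] rot [-3.141 -0.     1.41 ] w 20.07821792378461 F [ 0.409 -0.055 -0.731] q [ 0.373  0.807 -0.075  1.932  0.136  0.408  1.606]
(514, -205, 45, 1.41) -> [-1.946 -0.72   1.358] yaw -0.00018370861399574778
t 6.2333 p [ 515.035 -203.177   46.36 ] rot [-3.142  0.     1.41 ] w 20.4138793491262 F [ 0.145 -0.018 -0.959] q [ 0.373  0.807 -0.075  1.932  0.136  0.408  1.606]
(514, -205, 45, 1.41) -> [-1.965 -0.73   1.36 ] yaw -7.572534572108935e-05
```

View pics/s4z.png

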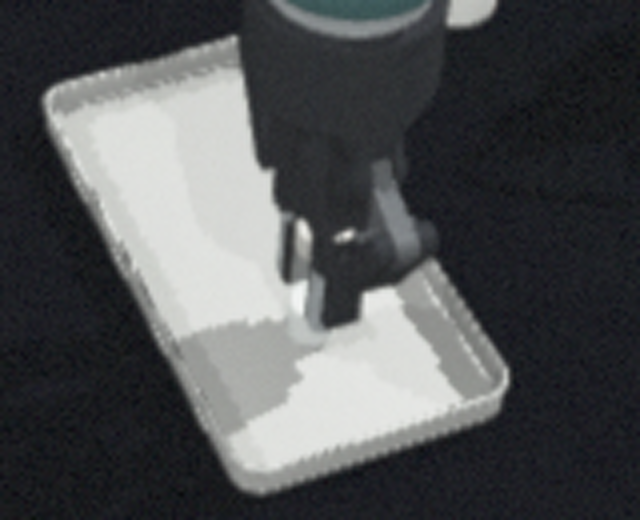

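Request:
step_arm(
  linear=[
    [0, 0, 1],
    [0, 0, 2],
    [0, 0, 2.5],
    [0, 0, 2.5],
    [0, 0, 2.5],
  ],
  yaw=[0, 0, 0, 0, 0],
  gripper=[-0.8, -0.8, -0.8, -0.8, -0.8],
)

```text
clock: 6.65
eef_pos: [515.2, -203.2, 44.9]
tool_rot: [3.141, 0.0, 1.41]
force: [-1.5, 0.6, 9.1]
width: 20.4
```

Contact shows as 9 N upward at z 44.9. I'll ease up, release and lift.

Request:
step_arm(
  linear=[
    [0, 0, -0.8],
    [0, 0, -0.8],
    [0, 0, -0.8],
    [0, 0, -0.8],
    [0, 0, -20],
    [0, 0, -50],
    [0, 0, -90],
    [0, 0, -110],
  ],
  yaw=[0, 0, 0, 0, 0, 0, 0, 0],
  gripper=[-0.8, -0.4, 0.0, 0.2, 0.2, 0.2, 0.2, 0.2],
)

```text
clock: 7.32
eef_pos: [516.3, -203.5, 157.0]
tool_rot: [3.138, 0.001, 1.41]
force: [0.9, -1.1, 0.8]
width: 51.4
```

Run:
```python
from h import *
d=shot('side','s5.png')
cv2.imwrite('pics/s5z.png',cv2.resize(d['frame'][200:430,200:460][:,:,::-1],None,fx=2.6,fy=2.6,interpolation=2))
go((432,146.5,130,1.41),(432,146.5,46,1.41))
```

```text
t 7.3667 p [ 518.071 -204.159  159.693] rot [3.133 0.002 1.41 ] w 51.346872808825324 F [ 0.261 -0.978  1.74 ] q [ 0.397  0.622 -0.11   1.879  0.108  0.638  1.631]
(432, 146.5, 130, 1.41) -> [ 332.33  -141.162   29.693] yaw -0.00017948039299664487
(432, 146.5, 46, 1.41) -> [ 332.33  -141.162  113.693] yaw -0.00017948039299664487
```

View pics/s5z.png

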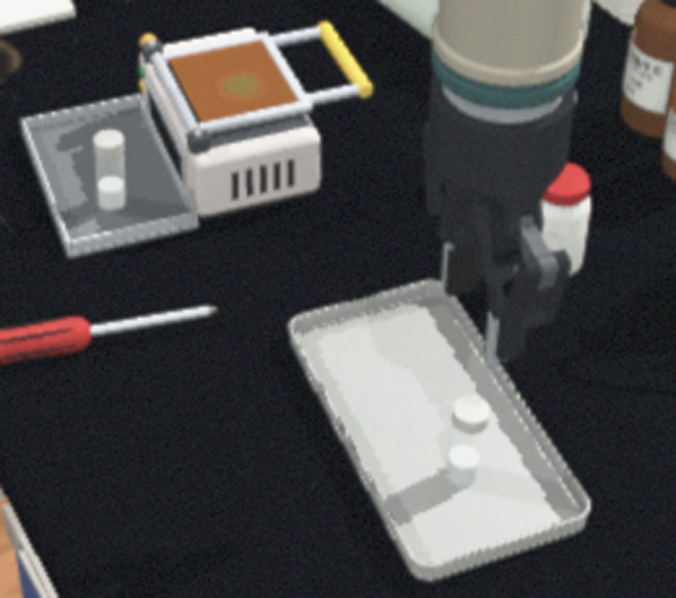

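Vial A stands upright in the tray, in the zoom at (468,440). Now for vial B.

Request:
step_arm(
  linear=[
    [40, -16, 0],
    [81, -33, 0],
    [122, -50, 0],
    [162, -67, 0],
    [202, -84, 0],
    [242, -100, 5],
    [280, -116, 10],
    [312, -130, 18],
  ],
  yaw=[0, 0, 0, 0, 0, 0, 0, 0],
  gripper=[0.2, 0.2, 0.2, 0.2, 0.2, 0.2, 0.2, 0.2],
)

```text
clock: 8.03
eef_pos: [437.8, 121.8, 137.1]
tool_rot: [3.14, -0.001, 1.41]
force: [0.9, -0.6, -0.1]
width: 51.0
```

Request:
step_arm(
  linear=[
    [15, -6, 5],
    [20, -8, 10],
    [20, -8, 10],
    [20, -8, 10],
  ],
  yaw=[0, 0, 0, 0],
  gripper=[0.2, 0.2, 0.2, 0.2],
)

```text
clock: 8.37
eef_pos: [433.5, 139.7, 126.7]
tool_rot: [-3.141, 0.001, 1.409]
force: [0.3, -0.1, 0.3]
width: 51.4
```

Run:
```python
from h import *
go((432,146.5,46,1.41))
```

```text
t 8.3667 p [433.459 139.711 126.719] rot [-3.141  0.001  1.409] w 51.44742820336569 F [ 0.295 -0.134  0.299] q [-0.354  0.58  -0.029  2.162  0.043  0.401  0.992]
(432, 146.5, 46, 1.41) -> [ 6.466 -2.533 80.719] yaw -0.0009149071286582711
```

Request:
step_arm(
  linear=[
    [6.5, -2.5, 20],
    [6.5, -2.5, 50],
    [6.5, -2.5, 72],
    [6.5, -2.5, 80],
    [6.5, -2.5, 80],
    [6.5, -2.5, 80],
  ],
  yaw=[0, 0, 0, 0, 0, 0],
  gripper=[0.2, 0.2, 0.2, 0.2, 0.2, 0.2],
)

```text
clock: 8.87
eef_pos: [432.4, 145.0, 46.3]
tool_rot: [-3.14, 0.001, 1.406]
force: [-0.8, -0.6, -0.3]
width: 50.7
```

Run:
```python
from h import *
go((432,146.5,46,1.41))
d=shot('side','s6.png')
cv2.imwrite('pics/s6z.png',cv2.resize(d['frame'][170:330,170:370][:,:,::-1],None,fx=3.6,fy=3.6,interpolation=2))
```

```text
t 8.8667 p [432.423 144.958  46.311] rot [-3.14   0.001  1.406] w 50.72010001692165 F [-0.766 -0.609 -0.27 ] q [-0.273  0.751 -0.165  2.192  0.503  0.235  0.52 ]
(432, 146.5, 46, 1.41) -> [ 1.452 -0.67   0.311] yaw -0.0039677183112463155
```

View pics/s6z.png

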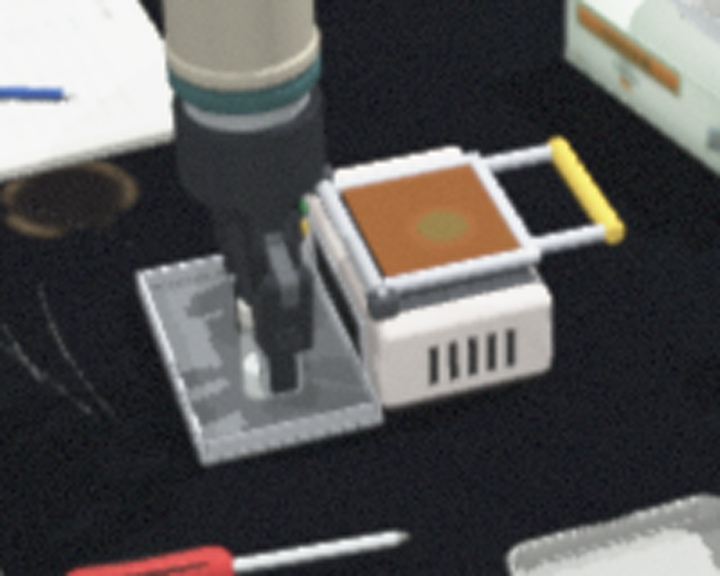

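The fingers straddle vial B, in the zoom at (262,370). I'll close and lift.

Request:
step_arm(
  linear=[
    [0, 0, 0],
    [0, 0, 0],
    [0, 0, 0],
    [0, 0, 0],
    [0, 0, 0],
    [0, 0, 0],
    [0, 0, -10],
    [0, 0, -35],
  ],
  yaw=[0, 0, 0, 0, 0, 0, 0, 0],
  gripper=[-0.1, -0.4, -0.6, -0.8, -0.8, -0.8, -0.8, -0.8],
)

```text
clock: 9.58
eef_pos: [430.4, 147.5, 80.7]
tool_rot: [-3.138, 0.003, 1.411]
force: [-0.1, -0.3, -0.0]
width: 20.3
```

Request:
step_arm(
  linear=[
    [0, 5, -35],
    [0, 8, -70],
    [0, 8, -85],
    [0, 8, -85],
  ],
  yaw=[0, 0, 0, 0],
  gripper=[-0.8, -0.8, -0.8, -0.8],
)

```text
clock: 9.92
eef_pos: [442.0, 147.5, 170.4]
tool_rot: [3.135, -0.004, 1.41]
force: [-0.2, 0.6, 0.7]
width: 20.1
```

Run:
```python
from h import *
go((526,-121,160,1.41),(526,-121,65,1.41))
```

```text
t 9.9167 p [442.02  147.531 170.446] rot [ 3.135 -0.004  1.41 ] w 20.08892665435713 F [-0.229  0.626  0.683] q [-0.109  0.528 -0.388  2.102  0.363  0.568  0.653]
(526, -121, 160, 1.41) -> [-251.596  125.941   10.446] yaw -0.00020275620325005406
(526, -121, 65, 1.41) -> [-251.596  125.941  105.446] yaw -0.00020275620325005406
```

Request:
step_arm(
  linear=[
    [-35, 17, 0],
    [-70, 35, 0],
    [-105, 52, 0],
    [-140, 70, 0],
    [-175, 88, 0],
    [-210, 105, 10],
    [-240, 120, 25],
    [-252, 126, 45],
  ],
  yaw=[0, 0, 0, 0, 0, 0, 0, 0],
  gripper=[-0.8, -0.8, -0.8, -0.8, -0.8, -0.8, -0.8, -0.8],
)

```text
clock: 10.58
eef_pos: [525.0, -128.7, 121.2]
tool_rot: [3.139, 0.003, 1.403]
force: [-0.3, -0.5, -0.4]
width: 20.1
```

Request:
step_arm(
  linear=[
    [0, 0, 20],
    [0, 0, 45],
    [0, 0, 55],
    [0, 0, 55],
    [0, 0, 55],
  ],
  yaw=[0, 0, 0, 0, 0],
  gripper=[-0.8, -0.8, -0.8, -0.8, -0.8],
)

```text
clock: 11.0
eef_pos: [523.5, -121.7, 66.6]
tool_rot: [-3.14, -0.0, 1.411]
force: [0.4, -0.5, 0.6]
width: 20.6
```

Run:
```python
from h import *
go((526,-121,46,1.41))
d=shot('side','s7.png')
cv2.imwrite('pics/s7z.png',cv2.resize(d['frame'][260:430,280:460][:,:,::-1],None,fx=3.5,fy=3.5,interpolation=2))
```

```text
t 11.0 p [ 523.492 -121.66    66.61 ] rot [-3.14  -0.     1.411] w 20.585780917716118 F [ 0.386 -0.521  0.584] q [ 0.383  0.777 -0.317  1.966  0.496  0.476  1.115]
(526, -121, 46, 1.41) -> [ 1.05   2.371 20.61 ] yaw 0.0013369867947936598
```

View pics/s7z.png

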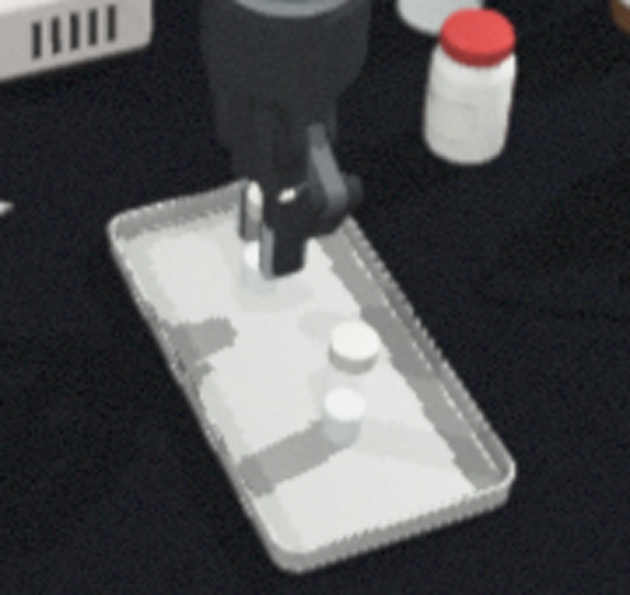

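Vial B is over the tray and vial A still stands.

Request:
step_arm(
  linear=[
    [0, 0, 8],
    [0, 0, 15],
    [0, 0, 18],
    [0, 0, 19.5],
    [0, 0, 19.5],
    [0, 0, 19.5],
  ],
  yaw=[0, 0, 0, 0, 0, 0],
  gripper=[-0.8, -0.8, -0.8, -0.8, -0.8, -0.8],
)

```text
clock: 11.55
eef_pos: [524.0, -122.5, 47.6]
tool_rot: [3.141, -0.0, 1.41]
force: [0.4, -0.2, -0.4]
width: 20.8
```

Request:
step_arm(
  linear=[
    [0, 0, 1],
    [0, 0, 2],
    [0, 0, 2],
    [0, 0, 2],
  ],
  yaw=[0, 0, 0, 0],
  gripper=[-0.8, -0.8, -0.8, -0.8],
)

```text
clock: 11.88
eef_pos: [524.2, -122.5, 45.8]
tool_rot: [3.141, -0.0, 1.41]
force: [-0.2, 0.0, 2.2]
width: 20.5
```

Touching slightly.

Request:
step_arm(
  linear=[
    [0, 0, 0.7],
    [0, 0, 0.7],
    [0, 0, 0.7],
  ],
  yaw=[0, 0, 0],
  gripper=[-0.8, -0.8, -0.8],
)

```text
clock: 12.13
eef_pos: [524.2, -122.5, 45.7]
tool_rot: [3.141, 0.0, 1.41]
force: [-1.3, -0.3, 8.1]
width: 20.7
```

Request:
step_arm(
  linear=[
    [0, 0, -0.8],
    [0, 0, -0.8],
    [0, 0, -0.8],
    [0, 0, -0.8],
    [0, 0, -20],
    [0, 0, -50],
    [0, 0, -90],
    [0, 0, -125],
  ],
  yaw=[0, 0, 0, 0, 0, 0, 0, 0],
  gripper=[-0.8, -0.4, 0.0, 0.2, 0.2, 0.2, 0.2, 0.2],
)

```text
clock: 12.8
eef_pos: [523.5, -122.2, 171.0]
tool_rot: [-3.14, -0.0, 1.41]
force: [0.6, -0.5, 0.5]
width: 51.2
```

Run:
```python
from h import *
d=shot('side','s8.png')
cv2.imwrite('pics/s8z.png',cv2.resize(d['frame'][200:430,200:460][:,:,::-1],None,fx=2.6,fy=2.6,interpolation=2))
go((560,0,200,-0.161),(635,146.5,140,-0.161),(635,146.5,74,-0.161))
```

```text
t 12.85 p [ 527.451 -122.509  177.393] rot [3.132 0.    1.41 ] w 51.497134799639475 F [ 1.263 -0.314  4.264] q [ 0.47   0.609 -0.443  1.901  0.389  0.706  1.209]
(560, 0, 200, -0.161) -> [126.136  12.554 -22.607] yaw 1.5713127287413045
(635, 146.5, 140, -0.161) -> [282.738  63.18   37.393] yaw 1.5713127287413045
(635, 146.5, 74, -0.161) -> [282.738  63.18  103.393] yaw 1.5713127287413045
```

View pics/s8z.png

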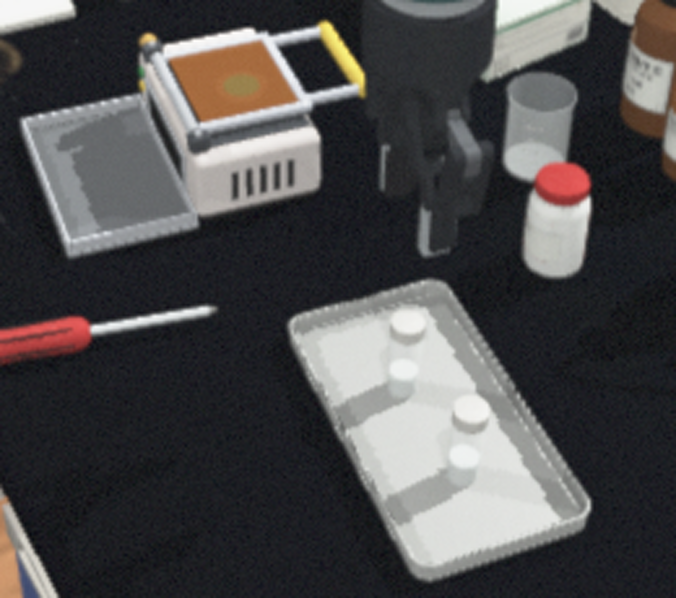

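Both vials stand upright in the steel tray and the catch tray is empty. I'll turn the gripper and move over the bar.

Request:
step_arm(
  linear=[
    [15, 3, -5],
    [40, 8, -5],
    [70, 14, -5],
    [100, 20, -5],
    [130, 26, -5],
    [160, 33, -5],
    [190, 40, -5],
    [215, 45, -5],
  ],
  yaw=[0.12, 0.24, 0.36, 0.48, 0.6, 0.72, 0.84, 0.96],
  gripper=[0.0, -0.1, -0.1, -0.1, -0.1, -0.1, -0.1, -0.1],
)

```text
clock: 13.52
eef_pos: [603.3, 85.3, 174.6]
tool_rot: [-3.141, -0.001, 0.446]
force: [0.9, 1.1, 0.4]
width: 38.3
```

Run:
```python
from h import *
go((635,146.5,140,-0.161),(635,146.5,74,-0.161))
```

```text
t 13.5167 p [603.329  85.264 174.613] rot [-3.141 -0.001  0.446] w 38.25336235663337 F [0.908 1.105 0.407] q [-0.097  0.668 -0.143  1.713  0.126  0.77   0.145]
(635, 146.5, 140, -0.161) -> [ 54.972 -41.605  34.613] yaw 0.606632140181854
(635, 146.5, 74, -0.161) -> [ 54.972 -41.605 100.613] yaw 0.606632140181854
```

Request:
step_arm(
  linear=[
    [15, -11, 5],
    [30, -23, 12],
    [43, -33, 20],
    [52, -39, 26],
    [55, -41.6, 30],
    [55, -41.6, 34],
    [55, -41.6, 34],
    [55, -41.6, 34],
  ],
  yaw=[0.12, 0.24, 0.36, 0.48, 0.58, 0.607, 0.607, 0.607],
  gripper=[-0.1, -0.1, -0.1, -0.1, -0.1, -0.1, -0.1, -0.1],
)

```text
clock: 14.18
eef_pos: [633.7, 143.1, 140.5]
tool_rot: [3.14, 0.001, -0.155]
force: [0.5, -0.4, -0.2]
width: 38.3
```

Run:
```python
from h import *
d=shot('side','s9.png')
cv2.imwrite('pics/s9z.png',cv2.resize(d['frame'][140:300,220:420][:,:,::-1],None,fx=3.6,fy=3.6,interpolation=2))
d=shot('top','t9.png')
cv2.imwrite('pics/t9z.png',cv2.resize(d['frame'][170:350,200:400][:,:,::-1],None,fx=3.3,fy=3.3,interpolation=2))
go((635,146.5,140,-0.161),(635,146.5,74,-0.161))
```

```text
t 14.2833 p [634.264 142.984 141.132] rot [ 3.141 -0.    -0.156] w 38.58327192495255 F [0.303 0.567 0.291] q [-0.285  0.76   0.035  1.618 -0.034  0.764 -0.392]
(635, 146.5, 140, -0.161) -> [ 0.179 -3.587  1.132] yaw 0.004511312796367406
(635, 146.5, 74, -0.161) -> [ 0.179 -3.587 67.132] yaw 0.004511312796367406
```

View pics/s9z.png

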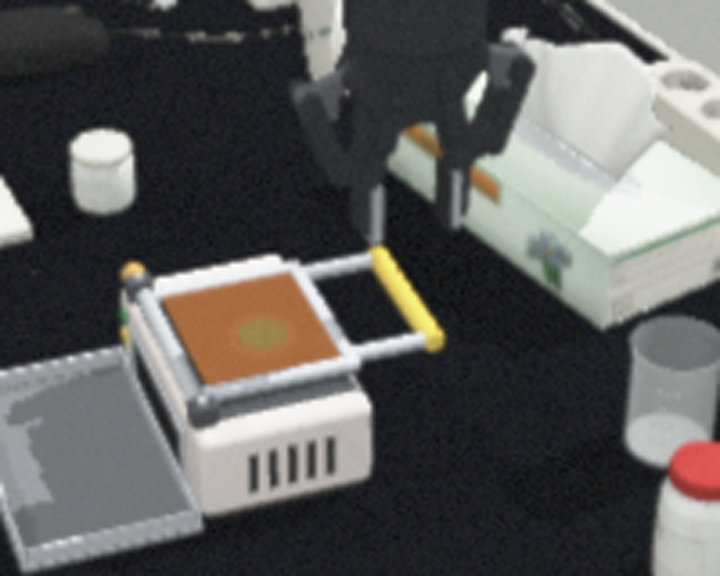

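View pics/t9z.png

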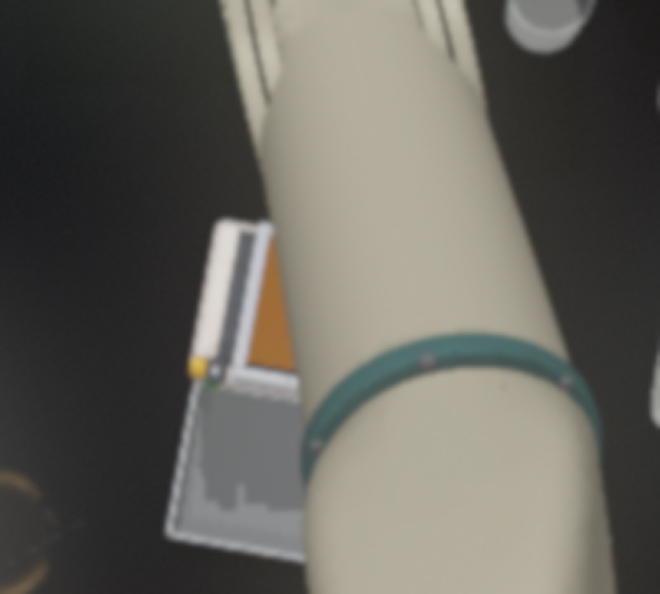

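The jaws straddle the bar line, with the bar's upper end at zoom (380,255) and the middle at (408,298). I'll descend.

Request:
step_arm(
  linear=[
    [0, -3.5, 15],
    [0, -3.5, 35],
    [0, -3.5, 55],
    [0, -3.5, 65],
    [0, -3.5, 67.5],
    [0, -3.5, 67.5],
    [0, -3.5, 67.5],
  ],
  yaw=[0.005, 0.005, 0.005, 0.005, 0.005, 0.005, 0.005],
  gripper=[-0.1, -0.1, -0.1, -0.1, -0.1, -0.1, -0.1],
)

```text
clock: 14.87
eef_pos: [635.5, 147.2, 74.3]
tool_rot: [-3.141, -0.001, -0.162]
force: [-0.3, 0.4, 0.8]
width: 38.4
```

Run:
```python
from h import *
d=shot('side','s10.png')
cv2.imwrite('pics/s10z.png',cv2.resize(d['frame'][140:300,220:420][:,:,::-1],None,fx=3.6,fy=3.6,interpolation=2))
go((635,146.5,73,-0.161))
```

```text
t 14.9167 p [635.727 147.364  74.63 ] rot [-3.141 -0.002 -0.162] w 38.25162953708059 F [0.27  0.249 0.27 ] q [-0.289  0.853  0.031  1.643 -0.039  0.645 -0.4  ]
(635, 146.5, 73, -0.161) -> [-0.578  0.97   1.63 ] yaw -0.0011328844155134021
```

View pics/s10z.png

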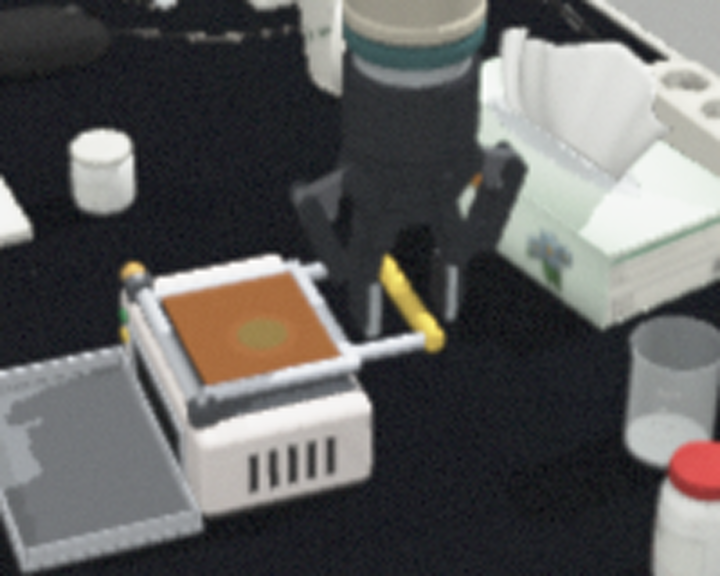

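The fingers sit on both sides of the bar, at zoom (372,305) and (450,290). I'll close.

Request:
step_arm(
  linear=[
    [0, 0, 1.5],
    [0, 0, 1.5],
    [0, 0, 1.5],
    [0, 0, 1.5],
    [0, 0, 1.5],
    [0, 0, 1.5],
    [0, 0, 1.5],
    [0, 0, 1.5],
  ],
  yaw=[0, 0, 0, 0, 0, 0, 0, 0],
  gripper=[-0.3, -0.5, -0.7, -0.9, -1, -1, -1, -1],
)

```text
clock: 15.58
eef_pos: [634.7, 147.5, 72.5]
tool_rot: [-3.141, 0.0, -0.162]
force: [-2.1, -0.0, 6.4]
width: 10.2
```

Run:
```python
from h import *
go((635,146.5,73,-0.161)); s=ctrl.read_state(); print(np.array(s['torque']))
```

```text
t 15.5833 p [634.682 147.523  72.532] rot [-3.141  0.    -0.162] w 10.189237647492545 F [-2.115 -0.011  6.38 ] q [-0.289  0.855  0.031  1.644 -0.039  0.643 -0.4  ]
(635, 146.5, 73, -0.161) -> [ 0.479  0.958 -0.468] yaw -0.0009617169363318467
[0.012 0.527 0.012]
```

Run:
```python
import numpy as np
N=80
th=1.54*(1-np.cos(np.pi*np.arange(N+1)/N))/2
x=-140*(1-np.cos(th)); z=-140*np.sin(th)
for c in range(10):
    print(c,[[round(float(x[c*8+i]-x[c*8]),1),0,round(float(z[c*8+i]-z[c*8]),1)] for i in range(1,9)], round(th[c*8+8],3))
```

```text
0 [[-0.0, 0, -0.1], [-0.0, 0, -0.3], [-0.0, 0, -0.7], [-0.0, 0, -1.3], [-0.0, 0, -2.1], [-0.0, 0, -3.0], [-0.1, 0, -4.0], [-0.1, 0, -5.3]] 0.038
1 [[-0.1, 0, -1.4], [-0.1, 0, -2.9], [-0.3, 0, -4.6], [-0.4, 0, -6.5], [-0.6, 0, -8.4], [-0.8, 0, -10.6], [-1.1, 0, -12.8], [-1.4, 0, -15.2]] 0.147
2 [[-0.4, 0, -2.5], [-0.9, 0, -5.2], [-1.4, 0, -7.9], [-2.0, 0, -10.8], [-2.7, 0, -13.8], [-3.6, 0, -16.8], [-4.5, 0, -20.0], [-5.5, 0, -23.2]] 0.317
3 [[-1.1, 0, -3.3], [-2.4, 0, -6.6], [-3.7, 0, -10.0], [-5.2, 0, -13.4], [-6.8, 0, -16.9], [-8.5, 0, -20.4], [-10.4, 0, -23.9], [-12.4, 0, -27.3]] 0.532
4 [[-2.1, 0, -3.5], [-4.3, 0, -6.9], [-6.7, 0, -10.3], [-9.2, 0, -13.7], [-11.7, 0, -17.0], [-14.4, 0, -20.2], [-17.2, 0, -23.4], [-20.1, 0, -26.4]] 0.77
5 [[-3.0, 0, -3.0], [-6.1, 0, -5.9], [-9.2, 0, -8.7], [-12.4, 0, -11.4], [-15.7, 0, -13.9], [-19.0, 0, -16.4], [-22.4, 0, -18.7], [-25.8, 0, -20.9]] 1.008
6 [[-3.4, 0, -2.1], [-6.8, 0, -4.0], [-10.3, 0, -5.9], [-13.7, 0, -7.6], [-17.0, 0, -9.2], [-20.4, 0, -10.6], [-23.7, 0, -12.0], [-26.9, 0, -13.2]] 1.223
7 [[-3.2, 0, -1.1], [-6.3, 0, -2.1], [-9.3, 0, -3.0], [-12.3, 0, -3.8], [-15.1, 0, -4.5], [-17.9, 0, -5.2], [-20.5, 0, -5.7], [-23.0, 0, -6.2]] 1.393
8 [[-2.4, 0, -0.4], [-4.6, 0, -0.8], [-6.8, 0, -1.0], [-8.7, 0, -1.3], [-10.6, 0, -1.5], [-12.3, 0, -1.6], [-13.8, 0, -1.8], [-15.2, 0, -1.9]] 1.502
9 [[-1.2, 0, -0.1], [-2.3, 0, -0.1], [-3.2, 0, -0.2], [-3.9, 0, -0.2], [-4.5, 0, -0.2], [-4.9, 0, -0.3], [-5.2, 0, -0.3], [-5.3, 0, -0.3]] 1.54
```

Request:
step_arm(
  linear=[
    [0, 0, -0.1],
    [0, 0, -0.3],
    [0, 0, -0.7],
    [0, 0, -1.3],
    [0, 0, -2.1],
    [0, 0, -3.0],
    [-0.1, 0, -4.0],
    [-0.1, 0, -5.3],
  ],
  yaw=[0, 0, 0, 0, 0, 0, 0, 0],
  gripper=[-1, -1, -1, -1, -1, -1, -1, -1],
)

```text
clock: 16.25
eef_pos: [634.6, 147.5, 76.9]
tool_rot: [-3.142, 0.0, -0.162]
force: [-0.1, 1.0, -2.6]
width: 10.3
```

Request:
step_arm(
  linear=[
    [-0.1, 0, -1.4],
    [-0.1, 0, -2.9],
    [-0.3, 0, -4.6],
    [-0.4, 0, -6.5],
    [-0.6, 0, -8.4],
    [-0.8, 0, -10.6],
    [-1.1, 0, -12.8],
    [-1.4, 0, -15.2],
  ],
  yaw=[0, 0, 0, 0, 0, 0, 0, 0],
  gripper=[-1, -1, -1, -1, -1, -1, -1, -1],
)

```text
clock: 16.92
eef_pos: [633.4, 147.7, 92.8]
tool_rot: [-3.141, -0.0, -0.162]
force: [0.1, 1.5, -3.4]
width: 10.1
```

Request:
step_arm(
  linear=[
    [-0.4, 0, -2.5],
    [-0.9, 0, -5.2],
    [-1.4, 0, -7.9],
    [-2.0, 0, -10.8],
    [-2.7, 0, -13.8],
    [-3.6, 0, -16.8],
    [-4.5, 0, -20.0],
    [-5.5, 0, -23.2],
  ],
  yaw=[0, 0, 0, 0, 0, 0, 0, 0],
  gripper=[-1, -1, -1, -1, -1, -1, -1, -1],
)

```text
clock: 17.58
eef_pos: [628.3, 148.5, 116.2]
tool_rot: [-3.141, -0.001, -0.162]
force: [2.2, 2.2, -2.7]
width: 9.9
```

Request:
step_arm(
  linear=[
    [-1.1, 0, -3.3],
    [-2.4, 0, -6.6],
    [-3.7, 0, -10.0],
    [-5.2, 0, -13.4],
    [-6.8, 0, -16.9],
    [-8.5, 0, -20.4],
    [-10.4, 0, -23.9],
    [-12.4, 0, -27.3],
  ],
  yaw=[0, 0, 0, 0, 0, 0, 0, 0],
  gripper=[-1, -1, -1, -1, -1, -1, -1, -1],
)

```text
clock: 18.25
eef_pos: [616.9, 150.4, 143.8]
tool_rot: [-3.141, -0.003, -0.162]
force: [5.7, 1.5, -3.1]
width: 10.1
```

Request:
step_arm(
  linear=[
    [-2.1, 0, -3.5],
    [-4.3, 0, -6.9],
    [-6.7, 0, -10.3],
    [-9.2, 0, -13.7],
    [-11.7, 0, -17.0],
    [-14.4, 0, -20.2],
    [-17.2, 0, -23.4],
    [-20.1, 0, -26.4],
  ],
  yaw=[0, 0, 0, 0, 0, 0, 0, 0],
  gripper=[-1, -1, -1, -1, -1, -1, -1, -1],
)

```text
clock: 18.92
eef_pos: [598.2, 153.5, 171.0]
tool_rot: [-3.14, -0.006, -0.163]
force: [7.6, 1.5, 0.2]
width: 9.8
```

Request:
step_arm(
  linear=[
    [-3.0, 0, -3.0],
    [-6.1, 0, -5.9],
    [-9.2, 0, -8.7],
    [-12.4, 0, -11.4],
    [-15.7, 0, -13.9],
    [-19.0, 0, -16.4],
    [-22.4, 0, -18.7],
    [-25.8, 0, -20.9],
  ],
  yaw=[0, 0, 0, 0, 0, 0, 0, 0],
  gripper=[-1, -1, -1, -1, -1, -1, -1, -1],
)

```text
clock: 19.58
eef_pos: [574.5, 157.4, 193.1]
tool_rot: [-3.139, -0.01, -0.163]
force: [8.6, -0.1, 5.3]
width: 9.5
```

Request:
step_arm(
  linear=[
    [-3.4, 0, -2.1],
    [-6.8, 0, -4.0],
    [-10.3, 0, -5.9],
    [-13.7, 0, -7.6],
    [-17.0, 0, -9.2],
    [-20.4, 0, -10.6],
    [-23.7, 0, -12.0],
    [-26.9, 0, -13.2],
  ],
  yaw=[0, 0, 0, 0, 0, 0, 0, 0],
  gripper=[-1, -1, -1, -1, -1, -1, -1, -1],
)

```text
clock: 20.25
eef_pos: [549.8, 161.6, 207.8]
tool_rot: [-3.138, -0.014, -0.164]
force: [9.3, -1.8, 15.0]
width: 10.1
```

Run:
```python
from h import *
go((496.5+140*np.cos(1.223)*.987,169.9-140*np.cos(1.223)*.16,72.5+140*np.sin(1.223),-0.161))
print(np.array(ctrl.read_state()['torque']))
d=shot('side','s11.png')
cv2.imwrite('pics/s11z.png',cv2.resize(d['frame'][100:300,200:420][:,:,::-1],None,fx=3,fy=3,interpolation=2))
go((496.5,169.9,212.5,-.161))
```

```text
t 20.25 p [549.806 161.564 207.815] rot [-3.138 -0.014 -0.164] w 10.065929849823435 F [ 9.299 -1.791 14.981] q [-0.368  0.571  0.048  1.802 -0.033  0.755 -0.467]
(np.float64(543.5954618805227), np.float64(162.26547730406926), np.float64(204.1176492494747), -0.161) -> [-6.241  0.32   3.697] yaw -0.002650646502144749
[-0.453 -2.264 -0.006]
t 20.3 p [549.247 161.657 208.064] rot [-3.138 -0.014 -0.163] w 9.96956974981647 F [ 8.602 -1.216 12.921] q [-0.368  0.57   0.048  1.803 -0.033  0.756 -0.467]
(496.5, 169.9, 212.5, -0.161) -> [-53.385   0.447  -4.436] yaw -0.002383515541581005
```

View pics/s11z.png

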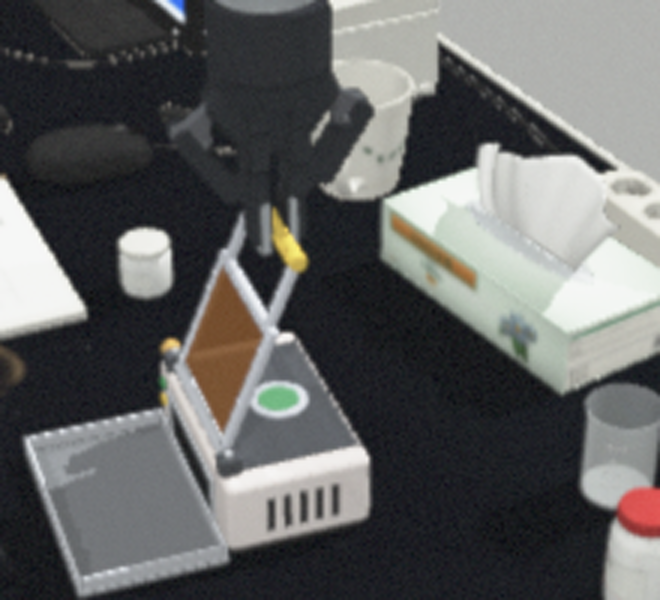

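Request:
step_arm(
  linear=[
    [-3.2, 0, -1.8],
    [-6.3, 0, -3.3],
    [-9.3, 0, -4.8],
    [-12.3, 0, -6.2],
    [-15.1, 0, -7.5],
    [-17.9, 0, -8.6],
    [-20.5, 0, -9.6],
    [-23.0, 0, -10.5],
  ],
  yaw=[0, 0, 0, 0, 0, 0, 0, 0],
  gripper=[-1, -1, -1, -1, -1, -1, -1, -1],
)

```text
clock: 20.97
eef_pos: [524.6, 165.7, 216.9]
tool_rot: [-3.139, -0.009, -0.163]
force: [5.1, -1.8, 12.2]
width: 9.4
```

Request:
step_arm(
  linear=[
    [-2.4, 0, -0.8],
    [-4.6, 0, -1.5],
    [-6.8, 0, -2.1],
    [-8.7, 0, -2.6],
    [-10.6, 0, -3.0],
    [-12.3, 0, -3.3],
    [-13.8, 0, -3.5],
    [-15.2, 0, -3.5],
  ],
  yaw=[0, 0, 0, 0, 0, 0, 0, 0],
  gripper=[-1, -1, -1, -1, -1, -1, -1, -1],
)

```text
clock: 21.63
eef_pos: [508.4, 168.4, 220.0]
tool_rot: [-3.139, -0.006, -0.163]
force: [4.2, 1.6, 9.1]
width: 9.6
```

Run:
```python
from h import *
go((496.5,169.9,219,-.162))
```

```text
t 21.6333 p [508.424 168.376 219.957] rot [-3.139 -0.006 -0.163] w 9.624492615193722 F [4.228 1.606 9.053] q [-0.406  0.509  0.048  1.884 -0.033  0.743 -0.502]
(496.5, 169.9, 219, -0.162) -> [-12.013   0.426   0.957] yaw -0.0005871571078603921
```

Request:
step_arm(
  linear=[
    [-1.3, 0, 0],
    [-2.5, 0, 0],
    [-3.6, 0, 0],
    [-4.6, 0, 0],
    [-5.4, 0, 0],
    [-6.0, 0, 0],
    [-6.4, 0, 0],
    [-6.5, 0, 0],
  ],
  yaw=[0, 0, 0, 0, 0, 0, 0, 0],
  gripper=[-1, -1, -1, -1, -1, -1, -1, -1],
)

```text
clock: 22.3
eef_pos: [501.1, 169.6, 219.9]
tool_rot: [-3.14, -0.004, -0.163]
force: [1.9, 0.7, 11.5]
width: 9.6
```

Request:
step_arm(
  linear=[
    [0, 0, 0],
    [0, 0, 0],
    [0, 0, 0],
    [0, 0, 0],
  ],
  yaw=[0, 0, 0, 0],
  gripper=[-1, -1, -1, -1],
)

```text
clock: 22.63
eef_pos: [501.1, 169.6, 219.9]
tool_rot: [-3.14, -0.004, -0.163]
force: [1.2, -0.1, 11.1]
width: 9.7
```

Run:
```python
from h import *
go((496.5,169.9,219,-.162))
for n,b in (('side',(100,300,180,400)),('top',(150,380,180,420))):
    d=shot(n,n+'12.png')
    cv2.imwrite('pics/%s12z.png'%n,cv2.resize(d['frame'][b[0]:b[1],b[2]:b[3]][:,:,::-1],None,fx=2.6,fy=2.6,interpolation=2))
    np.savez('d12%s.npz'%n,**d)
```

```text
t 22.6333 p [501.15  169.571 219.87 ] rot [-3.14  -0.004 -0.163] w 9.669197473883774 F [ 1.218 -0.131 11.061] q [-0.412  0.502  0.048  1.899 -0.034  0.736 -0.508]
(496.5, 169.9, 219, -0.162) -> [-4.642  0.427  0.87 ] yaw -0.000516066035499918
```

View pics/side12z.png

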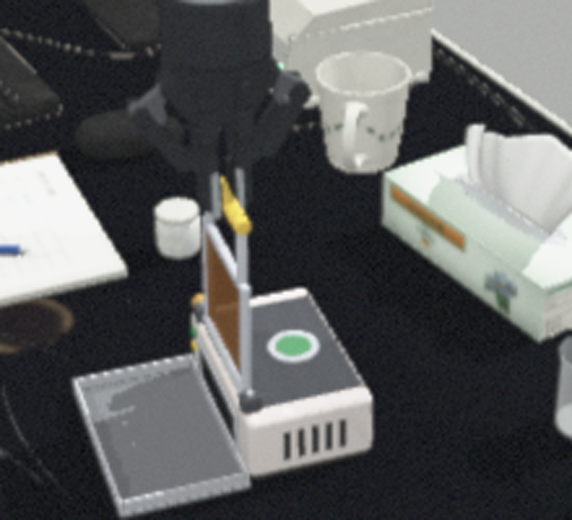

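View pics/top12z.png

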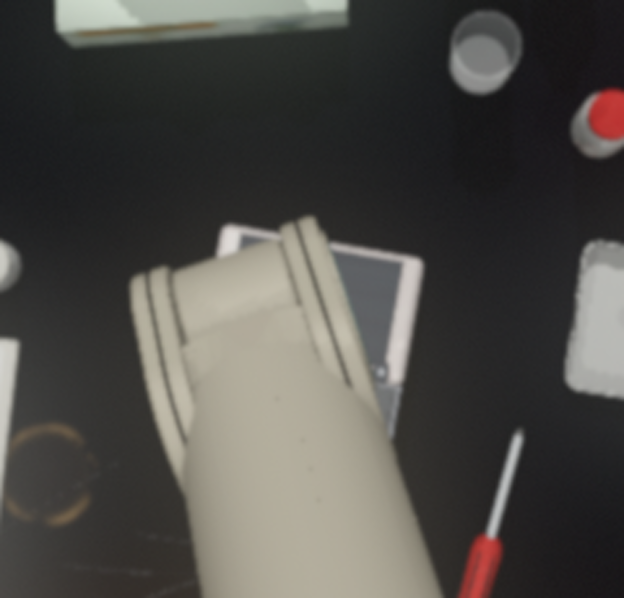

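The flap is nearly upright and the bar is held, in the side zoom at (235,205). I'll check the tilt by fitting a plane to the flap's depth.

```bash
cat > tilt.py <<'E'
from h import *
def tilt(d,psi=-0.161):
    e=np.array([np.cos(psi),np.sin(psi)])
    hsv=cv2.cvtColor(d['frame'],cv2.COLOR_RGB2HSV)
    H,S,V=[hsv[...,i] for i in range(3)]
    m=((H>3)&(H<20)&(S>110)&(V>50)).astype(np.uint8); m=cv2.erode(m,np.ones((3,3)))>0
    P,u,v=pts(d,m); c=np.array([496.5,169.9])
    r=P[:,:2]-c; s=r@e; t=r@np.array([-e[1],e[0]]); z=P[:,2]
    k=(abs(s)<25)&(abs(t)<55)&(z>70)&(z<165); s,t,z=s[k],t[k],z[k]
    for _ in range(4):
        A=np.c_[z-67,t,np.ones_like(z)]; x=np.linalg.lstsq(A,s,rcond=None)[0]; res=s-A@x
        g=abs(res)<2.5*res.std()+.3; s,t,z=s[g],t[g],z[g]
    # x[0]=ds/dz=cot(theta)
    print('n',len(s),'theta',np.pi/2-np.arctan(x[0]),'ds/dt',x[1],'s@hinge',x[2],'rms',res.std(),'z',z.min(),z.max())
E
python3 - <<'E'
from tilt import *
tilt(dict(np.load('d12side.npz')))
for i in range(3): tilt(cams.get_image('side'))
E
```

```text
n 172 theta 1.5450984821072196 ds/dt 0.006225210956085081 s@hinge -0.57834968567548 rms 0.5412296931142858 z 87.89868965295989 139.96604909613268
n 169 theta 1.5453359462094713 ds/dt 0.008403179420693352 s@hinge -0.6703549943231997 rms 0.5201065392441966 z 85.02580074607897 141.28774965269474
n 171 theta 1.5389636398881228 ds/dt 0.00533254532258387 s@hinge -0.9346212586958403 rms 0.4898089294544375 z 85.34156574588042 138.8743828063382
n 172 theta 1.5374479949779227 ds/dt 0.006712082023624444 s@hinge -0.8924663366061616 rms 0.5645083469418122 z 86.95535822719376 140.5131194149916
```

The camera gives θ ≈ 1.542 and the arm kinematics give 1.538. They agree, so I'll cover the last ~4.5 mm.

Request:
step_arm(
  linear=[
    [-0.5, 0, 0],
    [-1.2, 0, 0],
    [-2.0, 0, 0],
    [-2.8, 0, 0],
    [-3.4, 0, 0],
    [-3.8, 0, 0],
    [-4.0, 0, 0],
    [-4.0, 0, 0],
  ],
  yaw=[0, 0, 0, 0, 0, 0, 0, 0],
  gripper=[-1, -1, -1, -1, -1, -1, -1, -1],
)

```text
clock: 23.55
eef_pos: [497.7, 170.1, 219.9]
tool_rot: [-3.139, -0.005, -0.163]
force: [2.6, 0.4, 11.7]
width: 9.6
```

Request:
step_arm(
  linear=[
    [0, 0, 0],
    [0, 0, 0],
    [0, 0, 0],
    [0, 0, 0],
  ],
  yaw=[0, 0, 0, 0],
  gripper=[-1, -1, -1, -1],
)

```text
clock: 23.88
eef_pos: [497.7, 170.1, 219.9]
tool_rot: [-3.139, -0.005, -0.163]
force: [1.8, 0.5, 9.9]
width: 9.6
```

Run:
```python
from tilt import *
go((496.5,169.9,219,-.162))
for i in range(8): tilt(cams.get_image('side'))
go((496.5,169.9,219,-.162))
```

```text
t 23.8833 p [497.658 170.143 219.935] rot [-3.139 -0.005 -0.163] w 9.554425073090009 F [1.825 0.535 9.86 ] q [-0.416  0.497  0.048  1.908 -0.033  0.731 -0.512]
(496.5, 169.9, 219, -0.162) -> [-1.103  0.427  0.935] yaw -0.0006194970307014103
n 150 theta 1.5706114336623038 ds/dt 0.008238867055150478 s@hinge -0.7184844507344496 rms 0.47500459948310786 z 86.2879832171908 138.5514481645098
n 151 theta 1.568650689426205 ds/dt 0.003895413695810257 s@hinge -0.7345979854778555 rms 0.4683673260245074 z 86.87614691936574 137.9804156000198
n 152 theta 1.5675165881719688 ds/dt 0.010252462675549912 s@hinge -0.7697163387185005 rms 0.4746515063632085 z 87.13657123840198 138.73418077236477
n 151 theta 1.5639724643278778 ds/dt 0.0019465564692236481 s@hinge -0.8986662957219371 rms 0.4818926566490014 z 86.07259657173347 137.1361441416368
n 150 theta 1.5686942874349508 ds/dt 0.004264003142584294 s@hinge -0.6617976944197871 rms 0.5082686750708844 z 85.0234635544598 137.22949753748549
n 151 theta 1.5664113503644224 ds/dt 0.004645161438790901 s@hinge -0.8197190742927487 rms 0.4535280114011621 z 85.35965754466986 137.90355532731473
n 152 theta 1.5672144840743378 ds/dt 0.004992160120203093 s@hinge -0.7938813667190574 rms 0.48772444391026404 z 85.40449827750967 136.90282078280188
n 150 theta 1.5690399440730118 ds/dt 0.0036463536443470113 s@hinge -0.7639557768026455 rms 0.5121167917913356 z 86.13408439892441 137.9758583980099
t 24.2833 p [497.672 170.14  219.955] rot [-3.139 -0.005 -0.163] w 9.526275538945931 F [ 3.419 -0.235 11.494] q [-0.416  0.497  0.048  1.908 -0.033  0.731 -0.512]
(496.5, 169.9, 219, -0.162) -> [-1.118  0.427  0.955] yaw -0.0006408606119907567
```

Run:
```python
from tilt import *
d=cams.get_image('side')
e=np.array([np.cos(-.161),np.sin(-.161)])
P,u,v=pts(d,np.ones((480,640),bool))
r=P[:,:2]-np.array([496.5,169.9]); s=r@e; t=r@np.array([-e[1],e[0]]); z=P[:,2]
def fit(k,nm):
    S,T,Z=s[k],t[k],z[k]
    for _ in range(5):
        A=np.c_[S,T,np.ones_like(S)];x=np.linalg.lstsq(A,Z,rcond=None)[0];q=Z-A@x;g=abs(q)<2.5*q.std();S,T,Z=S[g],T[g],Z[g]
    print(nm,len(S),x,q.std())
fit((abs(z)<12)&(abs(s)<450)&(abs(t)<450),'table')
fit((abs(z)<12)&(s>-50)&(s<300)&(t<-90)&(t>-400),'table near')
fit((abs(z-60)<6)&(s>10)&(s<88)&(abs(t)<75),'roof')
```

```text
table 77008 [ 0.     0.001 -0.076] 2.191437790611747
table near 20374 [-0.    -0.004 -1.218] 1.4907400505655695
roof 1433 [ 0.003  0.    59.602] 1.468468241778816
```

Request:
step_arm(
  linear=[
    [-0.2, 0, 0],
    [-0.4, 0, 0],
    [-0.6, 0, 0],
    [-0.7, 0, 0],
    [-0.7, 0, 0],
    [-0.7, 0, 0],
    [-0.7, 0, 0],
    [-0.7, 0, 0],
  ],
  yaw=[0, 0, 0, 0, 0, 0, 0, 0],
  gripper=[-1, -1, -1, -1, -1, -1, -1, -1],
)

```text
clock: 25.0
eef_pos: [497.1, 170.2, 220.0]
tool_rot: [-3.139, -0.005, -0.163]
force: [2.8, 0.4, 11.4]
width: 9.4
```

Run:
```python
from tilt import *
go((496.5,169.9,219,-.162))
for i in range(10): tilt(cams.get_image('side'))
go((496.5,169.9,219,-.162)); print(np.array(ctrl.read_state()['qd']))
d=shot('side','s13.png')
```

```text
t 25.0 p [497.079 170.217 219.952] rot [-3.139 -0.005 -0.163] w 9.4014762808786 F [ 2.781  0.439 11.428] q [-0.417  0.497  0.048  1.91  -0.033  0.73  -0.513]
(496.5, 169.9, 219, -0.162) -> [-0.52   0.407  0.952] yaw -0.0006510386796323431
n 146 theta 1.5710351292827085 ds/dt 0.008611276512198951 s@hinge -0.8333480915832419 rms 0.46501382007305253 z 85.78223171044317 138.26824980330252
n 146 theta 1.5675937740162567 ds/dt 0.012715144317719584 s@hinge -0.9672279587769383 rms 0.5108427645490391 z 86.97076112929449 138.209936821802
n 147 theta 1.570758220959245 ds/dt 0.002481926109962951 s@hinge -0.8784660371702707 rms 0.41937887043610916 z 84.75500296914879 137.45309228895997
n 150 theta 1.568492452336098 ds/dt 0.007352049950348327 s@hinge -0.9200144017535465 rms 0.5040669017740461 z 85.81980631853105 137.85533830871464
n 144 theta 1.571024075686914 ds/dt 0.0037480499291451252 s@hinge -0.8278694238303247 rms 0.4690109223956699 z 86.39540295105871 136.91775522405646
n 144 theta 1.5694261146350388 ds/dt 0.004698088668611766 s@hinge -0.8800403080313149 rms 0.4629564374458017 z 87.409310227
[... 210 characters left out ...]
0.0071810257818367695 s@hinge -1.0913340477514104 rms 0.4709095570671389 z 87.22255183397158 137.11620874238145
n 147 theta 1.5682693925272955 ds/dt 0.0068441112970408224 s@hinge -0.9402421794036127 rms 0.4495129829723168 z 85.59603733457163 137.93913993563388
n 149 theta 1.5728149186481584 ds/dt 0.006508367158934936 s@hinge -0.6761258966852813 rms 0.46644991919311474 z 86.98940563847157 136.89594295683798
t 25.5 p [497.068 170.213 219.929] rot [-3.139 -0.005 -0.163] w 9.36422075455634 F [ 3.767 -0.697 11.401] q [-0.417  0.497  0.048  1.91  -0.033  0.73  -0.513]
(496.5, 169.9, 219, -0.162) -> [-0.509  0.401  0.929] yaw -0.0006954211699174984
[ 0.002 -0.001  0.001 -0.001 -0.001 -0.001  0.   ]
```

View pics/s13.png

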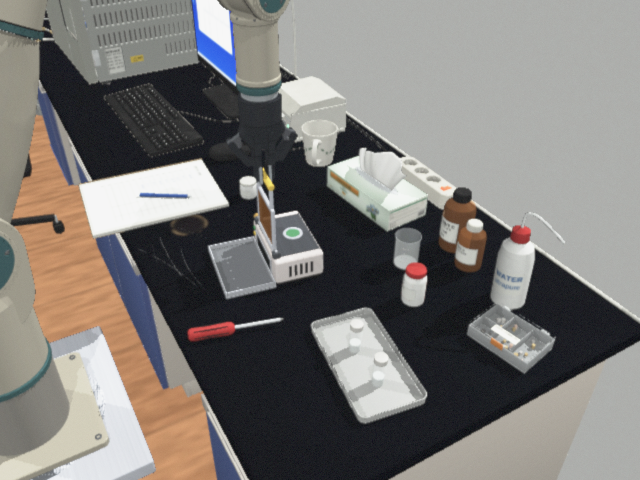

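Request:
step_arm(
  linear=[
    [-0.1, 0, -0.4],
    [-0.2, 0, -0.8],
    [-0.2, 0, -1.2],
    [-0.2, 0, -1.5],
    [-0.2, 0, -1.5],
    [-0.2, 0, -1.5],
    [-0.2, 0, -1.5],
    [-0.2, 0, -1.5],
  ],
  yaw=[0, 0, 0, 0, 0, 0, 0, 0],
  gripper=[-1, -1, -1, -1, -1, -1, -1, -1],
)

```text
clock: 26.22
eef_pos: [495.8, 170.4, 220.0]
tool_rot: [-3.14, -0.002, -0.162]
force: [3.4, 0.4, 7.5]
width: 9.9
```

Request:
step_arm(
  linear=[
    [0, 0, 0],
    [0, 0, 0],
    [0, 0, 0],
    [0, 0, 0],
    [0, 0, 0],
    [0, 0, 0],
    [0, 0, 0],
    [0, 0, 0],
  ],
  yaw=[0, 0, 0, 0, 0, 0, 0, 0],
  gripper=[-1, -1, -1, -1, -1, -1, -1, -1],
)

```text
clock: 26.88
eef_pos: [495.8, 170.4, 220.0]
tool_rot: [-3.14, -0.002, -0.162]
force: [3.5, 1.5, 7.6]
width: 9.6
```

Request:
step_arm(
  linear=[
    [0, 0, 0],
    [0, 0, 0],
    [0, 0, 0],
    [0, 0, 0],
    [0, 0, 0],
    [0, 0, 0],
    [0, 0, 0],
    [0, 0, 0],
  ],
  yaw=[0, 0, 0, 0, 0, 0, 0, 0],
  gripper=[-1, -1, -1, -1, -1, -1, -1, -1],
)

```text
clock: 27.55
eef_pos: [495.8, 170.5, 220.0]
tool_rot: [-3.14, -0.002, -0.162]
force: [2.6, 0.8, 8.0]
width: 9.8
```

Run:
```python
from tilt import *
go((496.5,169.9,219,-.162))
for i in range(8): tilt(cams.get_image('side'))
go((496.5,169.9,219,-.162)); d=shot('side','s14.png')
cv2.imwrite('pics/s14z.png',cv2.resize(d['frame'][130:290,190:350][:,:,::-1],None,fx=3.7,fy=3.7,interpolation=2))
for o in ['jar_center','pot_center','beaker_center','vial_a_center','steel_tray']:
    for r in cams.regions_of('side',o)[:2]:
        P,u,v=pts(d,r['pixels']); print(o,round(r['conf'],2),np.median(P,0))
```

```text
t 27.55 p [495.793 170.454 219.988] rot [-3.14  -0.002 -0.162] w 9.831253690499532 F [2.575 0.776 7.984] q [-0.418  0.496  0.048  1.91  -0.034  0.733 -0.513]
(496.5, 169.9, 219, -0.162) -> [0.787 0.432 0.988] yaw -0.00011578765504527411
n 133 theta 1.574924763148601 ds/dt 0.01116221638754794 s@hinge -1.0939668483793135 rms 0.4152079249571983 z 88.27395593479446 136.8516861042607
n 135 theta 1.5801083917215548 ds/dt 0.01131952529682706 s@hinge -0.8688460277353035 rms 0.45657124154548034 z 85.37714889615131 137.72854720355122
n 133 theta 1.5771652445833024 ds/dt 0.0031453968630134055 s@hinge -0.97187694575823 rms 0.4432079346944331 z 88.34853831824421 135.5150940463907
n 133 theta 1.5753676402333294 ds/dt 0.0038804401246235742 s@hinge -1.094735118545735 rms 0.4517167127272558 z 87.15631316693634 137.7614441194496
n 136 theta 1.5785375997900977 ds/dt 0.004691651721921319 s@hinge -0.9528354517675124 rms 0.45901030594862396 z 88.34701940593857 136.5565471962534
n 133 theta 1.5811665291113883 ds/dt 0.008322136470698072 s@hinge -0.7800149874250921 rms 0.5002293512329816 z 85.77198226126598 137.6882863336756
n 133 theta 1.5809538995529382 ds/dt 0.0007230727951322846 s@hinge -0.8594356645086995 rms 0.4378857552172698 z 90.10501345661703 138.54834561900338
n 134 theta 1.5780157420363168 ds/dt 0.006862029958789484 s@hinge -0.9421940417022511 rms 0.4514586496761226 z 86.75160363198154 136.3656651417624
t 27.95 p [495.806 170.43  219.988] rot [-3.14  -0.002 -0.162] w 9.72430397886131 F [2.685 1.433 7.739] q [-0.418  0.496  0.048  1.91  -0.034  0.733 -0.513]
(496.5, 169.9, 219, -0.162) -> [0.771 0.411 0.988] yaw -0.00020115315353885777
jar_center 0.87 [676.528 -81.605  51.981]
pot_center 0.75 [563.37  410.068  29.084]
beaker_center 0.91 [733.911  20.843  47.244]
vial_a_center 0.63 [ 509.357 -211.656   42.269]
steel_tray 0.56 [ 515.339 -170.368    1.394]
```

View pics/s14z.png

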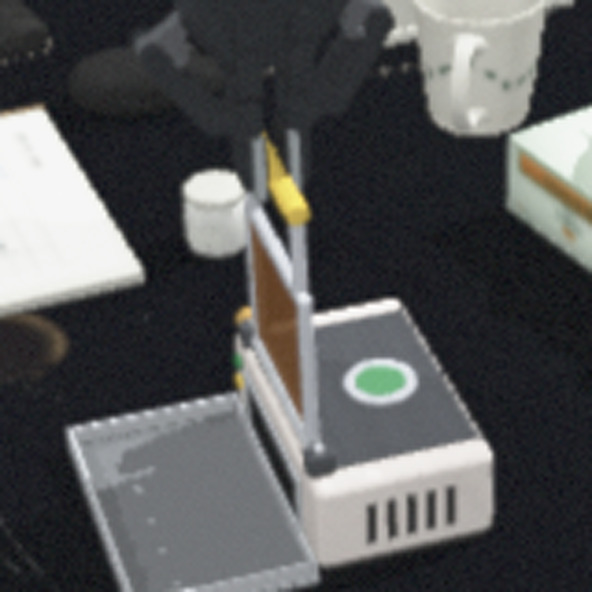

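That small relief moved the tool 1.3 mm, a bit past upright: camera 1.578, kinematics 1.576. I'll go back about 0.9 mm.

Request:
step_arm(
  linear=[
    [0.2, 0, 0],
    [0.4, 0, 0],
    [0.6, 0, 0],
    [0.8, 0, 0],
    [0.9, 0, 0],
    [0.9, 0, 0],
    [0.9, 0, 0],
    [0.9, 0, 0],
  ],
  yaw=[0, 0, 0, 0, 0, 0, 0, 0],
  gripper=[-1, -1, -1, -1, -1, -1, -1, -1],
)

```text
clock: 28.92
eef_pos: [496.4, 170.3, 220.0]
tool_rot: [-3.14, -0.002, -0.162]
force: [3.1, 1.8, 8.2]
width: 9.7
```

Run:
```python
from tilt import *
go((496.5,169.9,219,-.162))
for i in range(12): tilt(cams.get_image('side'))
go((496.5,169.9,219,-.162))
```

```text
t 28.9167 p [496.425 170.332 219.976] rot [-3.14  -0.002 -0.162] w 9.668723501844799 F [3.094 1.796 8.205] q [-0.417  0.497  0.047  1.908 -0.034  0.735 -0.512]
(496.5, 169.9, 219, -0.162) -> [0.144 0.414 0.976] yaw -0.00015523243935078312
n 142 theta 1.5790203220698127 ds/dt 0.007848976573895383 s@hinge -0.7400693869164264 rms 0.5146366737058323 z 86.58202125035325 138.26509693626952
n 140 theta 1.572862405287654 ds/dt 0.012082378149587347 s@hinge -1.005741450852286 rms 0.3988552546880297 z 86.99100485876738 137.50908382936393
n 142 theta 1.5763707618141185 ds/dt 0.007630590870447929 s@hinge -0.7988928584458358 rms 0.45555284018979497 z 88.04495732312796 138.77175107632775
n 139 theta 1.575221357991006 ds/dt 0.008339899220416447 s@hinge -0.9493575648863102 rms 0.41366619493803336 z 89.02240012221057 137.3010392002252
n 139 theta 1.5732769309704535 ds/dt 0.0077496931159535265 s@hinge -1.039370573769455 rms 0.4477140497867735 z 88.09075124606477 137.3273513768538
n 141 theta 1.5755110870126143 ds/dt 0.005713024689644741 s@hinge -0.8169457181934439 rms 0.4892615216085521 z 87.7911187328
[... 443 characters left out ...]
6 136.3642310292122
n 139 theta 1.5717279979405336 ds/dt 0.008265023734770116 s@hinge -0.9797130953259935 rms 0.49689163954369436 z 88.1716270178091 135.92367750407482
n 145 theta 1.5758865843197793 ds/dt 0.006393278651908918 s@hinge -0.8242085472700791 rms 0.4637328698753393 z 86.60101585986058 136.77510571361404
n 141 theta 1.5740684059376193 ds/dt 0.01180468550061764 s@hinge -0.9591571088019821 rms 0.4475274346986004 z 86.70010607651557 136.7134429263332
t 29.5167 p [496.452 170.337 219.976] rot [-3.14  -0.002 -0.162] w 9.695137822171116 F [2.965 1.512 8.164] q [-0.417  0.497  0.047  1.908 -0.034  0.735 -0.512]
(496.5, 169.9, 219, -0.162) -> [0.118 0.424 0.976] yaw -0.00014715541048060388
```

Request:
step_arm(
  linear=[
    [0.1, 0, 0],
    [0.2, 0, 0],
    [0.4, 0, 0],
    [0.4, 0, 0],
    [0.4, 0, 0],
    [0.4, 0, 0],
    [0.4, 0, 0],
    [0.4, 0, 0],
  ],
  yaw=[0, 0, 0, 0, 0, 0, 0, 0],
  gripper=[-1, -1, -1, -1, -1, -1, -1, -1],
)

```text
clock: 30.18
eef_pos: [496.8, 170.3, 220.0]
tool_rot: [-3.141, -0.002, -0.162]
force: [2.5, 1.4, 8.6]
width: 9.7
```

Request:
step_arm(
  linear=[
    [0, 0, 0],
    [0, 0, 0],
    [0, 0, 0],
    [0, 0, 0],
    [0, 0, 0],
    [0, 0, 0],
    [0, 0, 0],
    [0, 0, 0],
  ],
  yaw=[0, 0, 0, 0, 0, 0, 0, 0],
  gripper=[-1, -1, -1, -1, -1, -1, -1, -1],
)

```text
clock: 30.85
eef_pos: [496.8, 170.3, 220.0]
tool_rot: [-3.14, -0.002, -0.162]
force: [2.3, 1.7, 8.1]
width: 9.5
```

Run:
```python
from tilt import *
go((496.5,169.9,219,-.162))
for i in range(8): tilt(cams.get_image('side'))
go((496.5,169.9,219,-.162)); shot('side','s15.png')
```

```text
t 30.85 p [496.792 170.27  219.992] rot [-3.14  -0.002 -0.162] w 9.503070346699204 F [2.331 1.749 8.113] q [-0.416  0.498  0.047  1.907 -0.034  0.735 -0.512]
(496.5, 169.9, 219, -0.162) -> [-0.228  0.413  0.992] yaw -0.00014350279463570814
n 144 theta 1.5749259315751747 ds/dt 0.009418237479822733 s@hinge -0.7927722856963637 rms 0.48412761877891525 z 84.77289288843394 138.22902775889668
n 144 theta 1.5724307496251666 ds/dt 0.005807415648758973 s@hinge -0.9159005368839582 rms 0.4576347245607637 z 86.48823541617924 137.58491985078763
n 144 theta 1.5734420731047123 ds/dt 0.006071959336197641 s@hinge -0.8765814579139052 rms 0.48276597708786256 z 86.99659796824164 137.8072889942208
n 144 theta 1.5774333410444576 ds/dt 0.003897586142887155 s@hinge -0.6045984923695629 rms 0.4325964370832043 z 86.12522382821544 136.55788366273043
n 146 theta 1.5770087607426246 ds/dt 0.009924408429491549 s@hinge -0.6849183990762292 rms 0.49487558221985084 z 86.2516822748778 138.24863878109966
n 143 theta 1.5722975127820626 ds/dt 0.005491356936946579 s@hinge -0.9003497742811477 rms 0.5166700259496211 z 86.44548444279951 137.59717577581262
n 144 theta 1.5744409390540177 ds/dt 0.005523795206597737 s@hinge -0.763184663237724 rms 0.4346721481247257 z 87.7153308771824 136.22524272557177
n 142 theta 1.5716054922840137 ds/dt 0.008431876809146144 s@hinge -0.9243021260599029 rms 0.44902898873481184 z 86.73554723736538 136.55508759555335
t 31.25 p [496.775 170.265 219.976] rot [-3.141 -0.002 -0.162] w 9.725873233622115 F [2.906 1.258 8.942] q [-0.416  0.498  0.047  1.907 -0.034  0.735 -0.512]
(496.5, 169.9, 219, -0.162) -> [-0.212  0.404  0.976] yaw -0.00010994515720064157
```

View pics/s15.png

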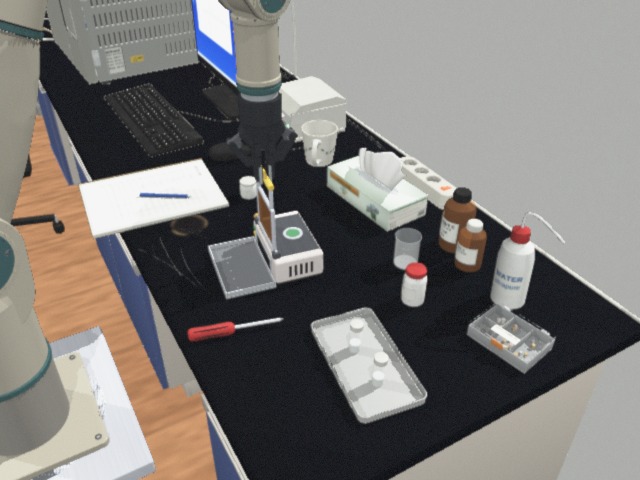

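The camera (1.574) and the kinematics (1.569) bracket upright (1.571). The vials are upright in the tray at (357,335) and (378,370), and the bystanders haven't moved. I'm handing the job in.

```bash
python3 -c "
from h import *
print(ctrl.finish_job()); go()"
```

```text
the job is handed in; nothing more can be done
None
the job is handed in; nothing more can be done
```

I took both vials out of the catch tray and stood them upright in the steel tray. Then I gripped the yellow bar and swung the flap up slowly. I handed in at about 31 s, still gripping the bar and holding the flap still.

**Angle:** A plane fitted to the flap in the side camera's depth image gave about 1.574 rad, and the arm's travel from the starting grip gave about 1.569. These fall on either side of upright (1.571) and differ by about 0.005 rad.

**Scene:** The last picture shows both vials standing and the catch tray empty. The jar, pot and beaker measured within about 2 mm of their start where the same view allowed a comparison; for the jar I only have the picture.

**Not as planned:**
- The bar slid about 7 mm along the pads towards the fingertips during the swing. It stayed gripped, with a steady push of about 8 N upwards on the tool at the end.
- While I was easing that push, the flap went about 0.007 rad past upright (about 1.578 by the camera). I brought it back slowly.

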